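# Gauge the bearing seat of a hub shell over a check ball

### The job

Check the bearing seat in the hub shell: lower the larger of the two steel check balls gently into the shell, without dropping it, so that it sits on the raised ring at the bottom with its flat facing up, and let go of it. Then take the depth gauge out of its holder and, keeping it upright, set its tip on the black dot in the middle of the ball's flat and press lightly until the plunger is about half way in. Finish while still holding the gauge there, free of the shell and holder, and leave everything else where it is.

Things in the scene. Friction and masses are not known exactly. Their poses are not given: they have to be found in the camera images.
- hub: Hub shell: open-topped aluminium drum standing on the table, fixed, 144 mm outside diameter (two thin flange beads make it 157 mm), inside diameter 132 mm, 80 mm tall, inner floor 6 mm above the table. In the middle of its floor stands the bearing seat, a steel ring of 36 mm outside and 26 mm inside diameter whose top is 24 mm above the table. Origin: centre of the underside, z up. It stands in the middle or on the left of the work area.
- seat (a point): Centre of the top of the seat ring in the hub shell (24 mm above the table). The seated larger ball has its centre 17.7 mm above this point.
- big_ball: The larger check ball: steel, 44 mm diameter, about 0.35 kg (varies), resting on one of two like ring stands. A round flat of 20 mm diameter on top (24 mm above the ball's centre) carries a black dot of 6 mm. Origin: ball centre; z points to the flat, up at the start. On the stand its centre is 44 mm above the table. Stands: tubes of 30 mm outside diameter, 25 mm tall, with a foot of 40 mm diameter and 4 mm thickness.
- big_ball_mark (a point): The black dot in the middle of the larger ball's flat, 24 mm from its centre; z as the ball's.
- small_ball: The smaller check ball: same shape and steel, 34 mm diameter, on the other ring stand (which ball is on which stand varies). Origin: ball centre, 38 mm above the table. Not needed; leave alone.
- gauge: Depth gauge, loose, about 0.17 kg (varies), standing upright in its holder: a grey box-shaped head 26 mm (x) by 44 mm (y) by 56 mm (z, tall) with a display on both 26-mm-apart faces; below it a steel stem of 12 mm diameter, 60 mm long, and below that the thin plunger (6 mm), whose tip stands 85 mm below the head's underside when out. Origin: centre of the head's underside; z up along the gauge, y along the 44 mm width.
- gauge_tip (a point): The round end of the gauge's plunger (moves with the plunger).
- plunger (a joint): How far the plunger is pushed into the gauge, m: 0 fully out, 0.014 fully in. A spring of 400 N/m with 0.4 N preload pushes it out: about 3 N at half way (0.007).
- holder: Holder of the gauge: fixed steel frame, base 76 by 76 mm and 10 mm thick, two side plates, top plate 64 by 60 mm whose top is 100 mm above the table with a 16 mm hole through it for the stem; the gauge's head rests on the top plate. Lift the gauge straight up by 90 mm to clear it. Origin: centre of the underside, z up. It stands on the left or in the middle of the work area.
- oil_bottle: Bystander: white oil bottle, 48 mm diameter, 130 mm tall, towards the far side. Origin: underside centre.
- grease_jar: Bystander: white jar with a dark lid, 60 mm diameter, 55 mm tall, far right. Origin: underside centre.
- tape_roll: Bystander: roll of grey tape lying flat, 68 mm diameter, 24 mm tall, near the robot. Origin: underside centre.
- wrench: Bystander: steel wrench, 170 mm long, lying far left. Origin: underside.
- screwdriver: Bystander: screwdriver, 190 mm long, lying near the robot. Origin: underside.

How it is judged:
By the outcome, as a careful person would: the job done as asked, in the order asked, and still so for the second after the job is handed in, while the arm keeps its last pose, push and grip.
It also fails if it takes over 64 s, if anything falls off the work surface, if the arm or the gripper's body presses on something with over 40 N, if the wrist force passes 120 N, or if a joint passes its speed limit or range.

### The arm

A 6-joint arm with a two-finger parallel gripper is mounted at the origin on the work surface. World frame = base frame: x ahead of the robot, y to its left, z up, the work surface at z = 0. Lengths are in m, angles in rad, forces in N, time in s.
With the tool pointing down it reaches from about 0.25 to 0.725 m from the base axis. Payload 4 kg.
Tool frame: the origin (TCP) lies midway between the tips of the shut fingers; the grasp point (between the pads) lies 19 mm behind it (arm.hold_point_z is the distance from the TCP to the grasp point, in m); y points along the fingers, z is the direction in which the jaws open and shut, and the axes are right-handed (so a half turn about y gives the same grasp; the last joint's range is limited). The gripper opens to 85 mm and grips with 20 to 120 N. Pads are 22 mm wide; open, the fingers measure 114 mm over their backs; the gripper's body (76 mm by 85 mm) begins 54 mm behind the grasp point. The pads swing forward as they close: fully open they stand 13 mm farther back than shut.
Start: joints at [-1.25, 0.241, 0.005, 1.335, 0, 1.571], TCP at [0.158, -0.474, 0.231] pointing down, gripper open.
Joint ranges: [-2.72, 2.72], [-1.05, 1.87], [-1.09, 1.28], [-1.99, 2.15], [-1.42, 1.44], [-3.14, 3.14]. Speed limits (rad/s): [2.79, 2.79, 3.14, 3.14, 3.14, 3.14].

### API

Orientations are given as a unit quaternion [w, x, y, z].
In Python, from station import sensors, optics, arm gives the robot as it stands.
- The arm moves only by the shell command python3 -m crank 'ROWS' [FORCE]. ROWS is text: rows parted by semicolons, each of 7 numbers parted by spaces: the closure, from -1 (fully open) to 1 (shut), then the shift along the tool's x, y, z in m, then the turn, a rotation vector about the tool's x, y, z in rad. A call has 1 to 12 rows; each row shifts and turns the pose as measured when the row begins, along the tool's axes as they then stand; what a row does not reach is not made up. A row lasts 1/8 s, in which the tool goes at most 62.5 mm and 10.7 degrees, less where a joint would pass 70% of its speed; a pose out of reach is approached as far as the arm can. A call with a gripper value outside its range is refused whole. The fingers move at their own pace and stop on an object; FORCE is the grip in N (left out, the last holds). Time passes only in rows, so rows that do not move let the fingers close. It gives the time, the measured TCP pose, the force and the opening at its end, in the units of the state.
- sensors.sense(): the state, without advancing time (a new reading comes with each control period).
- optics.read_camera(name): name is "side" or "top" or "wrist"; returns a dict with "color" (480x640x3 uint8, red, green, blue), "camera_matrix" (3x3 intrinsics, pixels), "k1" (the pictures are not rectified: a ray, as slopes to the right and down, at radius r is drawn at 1 + k1 r^2 times it, then the intrinsics apply), "world_to_cam" (4x4, takes a point from world to camera coordinates); the wrist camera has in their place "hand_eye" (4x4, takes a point from camera to tool coordinates, whose origin is the TCP and whose axes are the tool frame's). Camera axes: x right, y down, z forward; pixel columns grow to the right and rows downward; lengths in m; the calibration is good to about 2 mm. A picture is of the moment at which its call begins: read the wrist's pose just before it. There is no depth.
- arm.close_job(): hands the job in, once; it reports no verdict.
The state is a dict: "time": time; "joint_positions": joint angles; "joint_vel": joint speeds; "tau": joint torques, N m; "tcp_pos": TCP position; "tcp_rot": TCP orientation; "wrist_force": force on the tool from outside, world axes, zero at the start; "torque": the same for the moment, N m; "gripper_width": finger opening in m.
Only numpy, scipy, OpenCV 4.12 (cv2) and the standard library are available. Lean on these libraries where they do the work, as an engineer would, in place of code of your own. Each camera call takes 0.05 s, during which the arm holds its last target.

## Working session

There is one attempt and no reset: what is moved stays moved. The work goes in short steps, Python scripts to look and compute and a shell command to move; the robot and the scene stay as the last step left them, time stands still between calls to the robot, and variables do not carry over. Pictures are saved under pics/ and viewed, and the job is handed in when it is done.

```bash
mkdir -p pics; ls
python3 - <<'E'
from station import sensors, optics, arm
import cv2
print(sensors.sense(), arm.hold_point_z)
for n in("side","top","wrist"):
    d=optics.read_camera(n); cv2.imwrite(f"pics/{n}0.png",d["color"][:,:,::-1])
    print(n,{k:v for k,v in d.items() if k!="color"})
E
```

```text
pics
{'time': 0.0, 'joint_positions': array([-1.24998052e+00,  2.41410171e-01,  3.71312350e-03,  1.33522699e+00,
       -1.31231715e-05,  1.57079424e+00]), 'joint_vel': array([-4.77398499e-04,  5.14284280e-04,  1.67068266e-05,  3.30749334e-05,
       -6.31376516e-04,  8.39579322e-05]), 'tau': array([ 1.79975627e-04, -3.72319651e+01,  2.52405632e+01,  1.68981054e-02,
        3.90029197e-05, -1.82756526e-05]), 'tcp_pos': array([ 0.15746206, -0.47387481,  0.23041015]), 'tcp_rot': array([ 0.11281566, -0.11306512,  0.69877044, -0.69728672]), 'wrist_force': array([-0.42180708,  0.31348712, -0.4239548 ]), 'torque': array([ 0.03332548, -0.01148758,  0.0009208 ]), 'gripper_width': 0.08567230244652298} 0.0187
side {'camera_matrix': array([[443.8864217 ,   0.        , 312.94693412],
       [  0.        , 443.8864217 , 239.26761081],
       [  0.        ,   0.        ,   1.        ]]), 'k1': -0.11061854079346224, 'world_to_cam': array([[-0.92727611, -0.37424009, -0.01016732,  0.55507335],
       [-0.22455615,  0.57771543, -0.78474163,  0.18542397],
       [ 0.2995556 , -0.72538903, -0.61973963, 
[... 404 characters left out ...]
,  0.61611544],
       [ 0.06104218, -0.01436501, -0.99803181,  0.95864008],
       [ 0.        ,  0.        ,  0.        ,  1.        ]])}
wrist {'camera_matrix': array([[411.76414076,   0.        , 319.77946387],
       [  0.        , 411.76414076, 244.92585368],
       [  0.        ,   0.        ,   1.        ]]), 'k1': 0.029903441443586018, 'hand_eye': array([[-1.84248933e-05,  9.45691438e-01,  3.25065692e-01,
        -8.31269519e-02],
       [ 1.60747503e-05, -3.25065692e-01,  9.45691438e-01,
        -1.43009204e-01],
       [ 1.00000000e+00,  2.26496137e-05, -9.21245305e-06,
        -1.27800486e-03],
       [ 0.00000000e+00,  0.00000000e+00,  0.00000000e+00,
         1.00000000e+00]])}
```

View pics/side0.png

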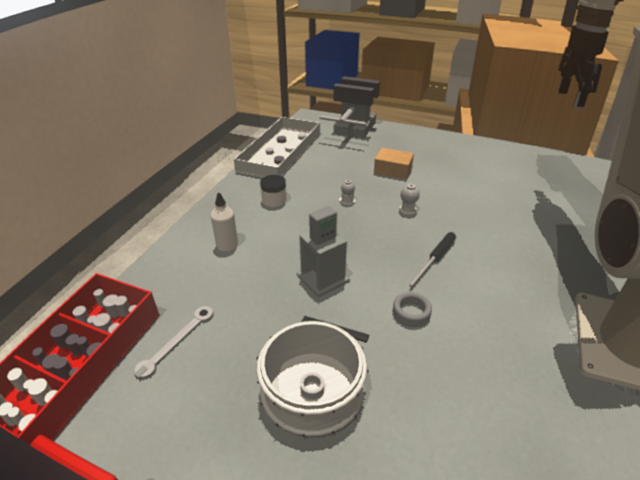

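View pics/top0.png

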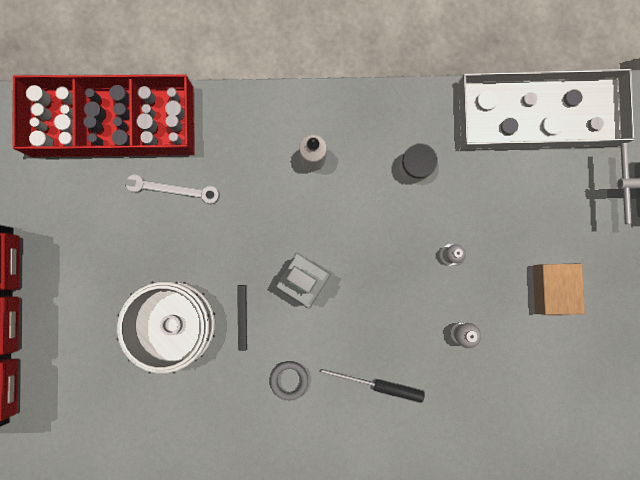

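View pics/wrist0.png

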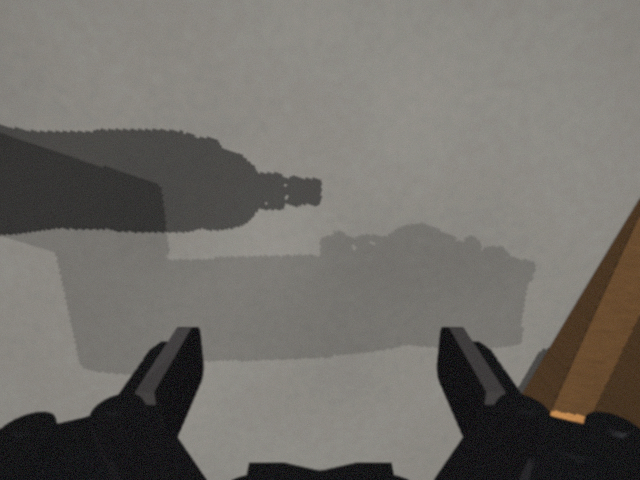

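The top view shows the hub at about (172,325), the gauge and holder at (303,280), and the larger ball at about (468,335). The smaller ball is at (455,254). I'll enlarge these for precise pixel positions.

Run:
```python
import cv2,numpy as np
t=cv2.imread("pics/top0.png"); s=cv2.imread("pics/side0.png")
def c(im,x,y,w,k): return cv2.resize(im[y-w:y+w,x-w:x+w],None,fx=k,fy=k,interpolation=cv2.INTER_CUBIC)
a=np.hstack([c(t,468,335,20,10),c(s,409,197,20,10)])
cv2.imwrite("pics/c1.png",a)
a=np.hstack([c(t,170,325,54,400/108),c(s,312,370,60,400/120)])
b=cv2.resize(a,(800,400));cv2.imwrite("pics/c2.png",b)
a=np.hstack([c(t,303,280,40,5),c(s,323,250,50,4)])
cv2.imwrite("pics/c3.png",a)
```

```text
(no output)
```

View pics/c1.png

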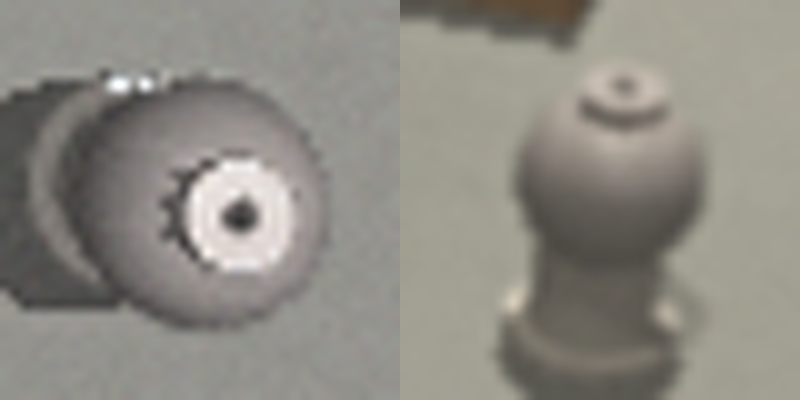

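View pics/c2.png

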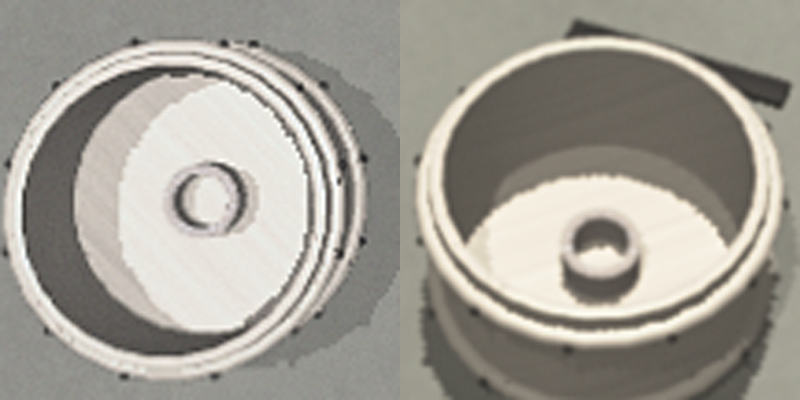

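View pics/c3.png

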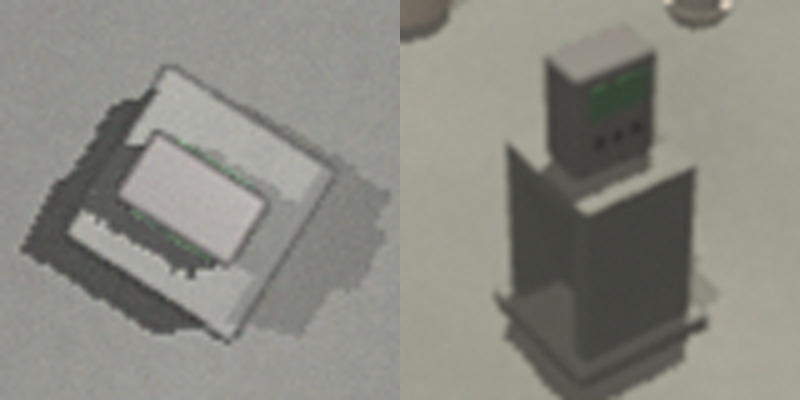

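```bash
cat > h.py <<'E'
from station import sensors, optics, arm
import numpy as np, cv2
from scipy.spatial.transform import Rotation as R
from scipy.optimize import least_squares
def undist(d,uv):
    K=d["camera_matrix"]; uv=np.array(uv,float); p=np.array([(uv[0]-K[0,2])/K[0,0],(uv[1]-K[1,2])/K[1,1]]); q=p.copy()
    for _ in range(20): q=p/(1+d["k1"]*(q@q))
    return np.array([q[0],q[1],1.])
def w2c(d,st=None):
    if "world_to_cam" in d: return np.array(d["world_to_cam"])
    T=np.eye(4);T[:3,:3]=rot(st);T[:3,3]=st["tcp_pos"]
    return np.linalg.inv(T@d["hand_eye"])
def rot(st): q=st["tcp_rot"]; return R.from_quat([q[1],q[2],q[3],q[0]]).as_matrix()
def ray(d,uv,st=None):
    C=np.linalg.inv(w2c(d,st)); v=C[:3,:3]@undist(d,uv); return C[:3,3],v
def atz(d,uv,z,st=None):
    o,v=ray(d,uv,st); return o+v*(z-o[2])/v[2]
def proj(d,P,st=None):
    p=w2c(d,st)@np.append(P,1); q=p[:2]/p[2]; q=q*(1+d["k1"]*(q@q)); K=d["camera_matrix"]
    return np.array([K[0,0]*q[0]+K[0,2],K[1,1]*q[1]+K[1,2]])
def tri(rays):
    A=np.zeros((3,3));b=np.zeros(3)
    for o,v in rays:
        v=v/np.linalg.norm(v);M=np.eye(3)-np.outer(v,v);A+=M;b+=M@o
    return np.linalg.solve(A,b)
def save(d,n,crop=None,k=1):
    im=d["color"][:,:,::-1]
    if crop: x,y,w,h=crop; im=im[y:y+h,x:x+w]
    cv2.imwrite("pics/"+n,cv2.resize(im,None,fx=k,fy=k,interpolation=cv2.INTER_CUBIC))
# target tool rotation: tool x points... y down; jaw (z) direction at yaw a
def Rdown(a):
    z=np.array([np.cos(a),np.sin(a),0]);y=np.array([0,0,-1.]);x=np.cross(y,z);return np.stack([x,y,z],1)
def go(P,a,st=None,hold=True):
    "delta in tool axes to bring hold point(if hold) to P and jaw axis to yaw a"
    st=st or sensors.sense();Rc=rot(st);Rt=Rdown(a)
    if np.dot(Rt[:,2],Rc[:,2])<0: Rt=Rdown(a+np.pi)
    tcp=np.array(P,float)+(Rt[:,1]*arm.hold_point_z if hold else 0)
    rv=R.from_matrix(Rc.T@Rt).as_rotvec()
    print("t",round(st["time"],2),"tcp",st["tcp_pos"].round(4),"F",st["wrist_force"].round(1),"w",round(st["gripper_width"],4))
    print("d_tool mm",(Rc.T@(tcp-st["tcp_pos"])*1e3).round(1),"rotvec",rv.round(3), "yaw now",np.arctan2(Rc[1,2],Rc[0,2]).round(3))
E
python3 - <<'E'
from h import *
t=optics.read_camera("top");s=optics.read_camera("side")
for n,a,b,z in [("dot",(471.55,336.05),(411.05,185.05),.068),("seat",(172.3,323.8),(311.6,383.5),.024),("ghead",(301.6,279.2),(323.1,212.9),.156)]:
    print(n,tri([ray(t,a),ray(s,b)]).round(4),"top@z",atz(t,a,z).round(4),"side@z",atz(s,b,z).round(4))
c=[(157,132),(269,203),(235,265),(119,193)]
c=[atz(t,(263+(x+.5)/5-.5,240+(y+.5)/5-.5),.156) for x,y in c]
for i in range(4):
    d=c[(i+1)%4]-c[i];print(np.linalg.norm(d).round(4),np.arctan2(d[1],d[0]).round(3))
print(atz(t,(116+165/3.704,271+210/3.704),.08))
print(rot(sensors.sense()).round(3))
E
```

```text
dot [ 0.463  -0.258   0.0703] top@z [ 0.4633 -0.2585  0.068 ] side@z [ 0.463  -0.2621  0.068 ]
seat [0.4927 0.2675 0.0159] top@z [0.4933 0.2655 0.024 ] side@z [0.4905 0.2724 0.024 ]
ghead [0.566  0.0303 0.1547] top@z [0.5662 0.0303 0.156 ] side@z [0.5651 0.0319 0.156 ]
0.0416 -2.158
0.0221 2.617
0.0428 0.994
0.0225 -0.577
[0.49096151 0.27080227 0.08      ]
[[-0.949 -0.     0.315]
 [-0.315  0.001 -0.949]
 [ 0.    -1.    -0.001]]
```

```bash
python3 -m crank '-1 0 0 0 0 -0.185 0;-1 0 0 0 0 -0.185 0;-1 0 0 0 0 -0.185 0;-1 0 0 0 0 -0.185 0'; python3 -c "
from h import *
go([.463,-.259,.15],-.51)"
```

```text
time: 0.75
tcp_pos: [0.1574, -0.4737, 0.2301]
tcp_rot: [0.362, -0.362, 0.608, -0.607]
wrist_force: [0.1, 0.0, 0.2]
gripper_width: 0.0854
t 0.75 tcp [ 0.1574 -0.4737  0.2301] F [0.1 0.  0.2] w 0.0854
d_tool mm [-334.1   99.1  166.7] rotvec [ 0.002  0.014 -0.002] yaw now -0.496
```

```bash
python3 -m crank '-1 -0.048 0.010 0.024 0 0 0;-1 -0.048 0.010 0.024 0 0 0;-1 -0.048 0.010 0.024 0 0 0;-1 -0.048 0.010 0.024 0 0 0;-1 -0.048 0.010 0.024 0 0 0;-1 -0.048 0.010 0.024 0 0 0;-1 -0.046 0.010 0.023 0 0 0;-1 0 0 0 0 0 0'; python3 -c "
from h import *
go([.463,-.259,.15],-.5)
st=sensors.sense();d=optics.read_camera('wrist');save(d,'w1.png')
print(proj(d,[.463,-.259,.068],st))"
```

```text
time: 1.75
tcp_pos: [0.4725, -0.2553, 0.1573]
tcp_rot: [-0.361, 0.361, -0.608, 0.608]
wrist_force: [-0.5, -0.3, -0.5]
gripper_width: 0.0853
t 1.75 tcp [ 0.4725 -0.2553  0.1573] F [-0.5 -0.3 -0.5] w 0.0853
d_tool mm [ 7.8 26.  -6.5] rotvec [-0.     0.001  0.001] yaw now -0.499
[311.31181294 263.76050308]
```

View pics/w1.png

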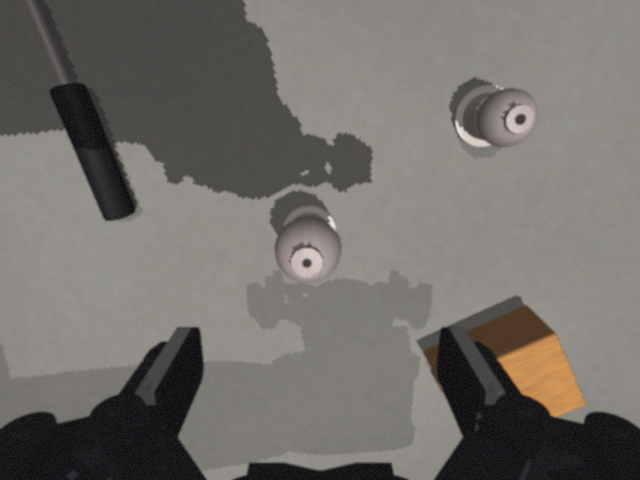

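The dot is at (307,263), about 4 px from the prediction. I'll check the ball sizes properly before grasping.

```bash
python3 -c "
from h import *
st=sensors.sense();d=optics.read_camera('wrist')
save(d,'w1c.png',(250,60,300,240),2.6)
t=optics.read_camera('top');save(t,'t1c.png',(430,230,70,130),5)
p=atz(d,(307,263),.068,st);print(p)
go([p[0],p[1],.044],-.5)"
```

```text
[ 0.45963955 -0.2585277   0.068     ]
t 1.9 tcp [ 0.4699 -0.258   0.1585] F [-0.6 -0.5  0.2] w 0.0856
d_tool mm [  5.3 133.2  -8.9] rotvec [-0.001 -0.005  0.002] yaw now -0.505
```

View pics/w1c.png

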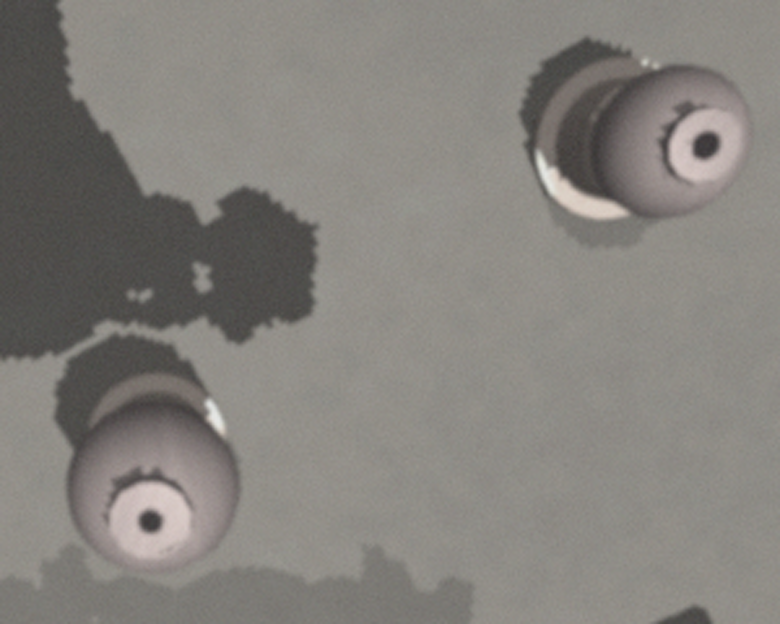

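Run:
```python
import cv2,numpy as np
t=cv2.imread("pics/top0.png")
def c(im,x,y,w,k): return cv2.resize(im[y-w:y+w,x-w:x+w],None,fx=k,fy=k,interpolation=cv2.INTER_CUBIC)
cv2.imwrite("pics/c4.png",np.hstack([c(t,468,335,20,10),c(t,455,254,20,10)]))
```

```text
(no output)
```

View pics/c4.png

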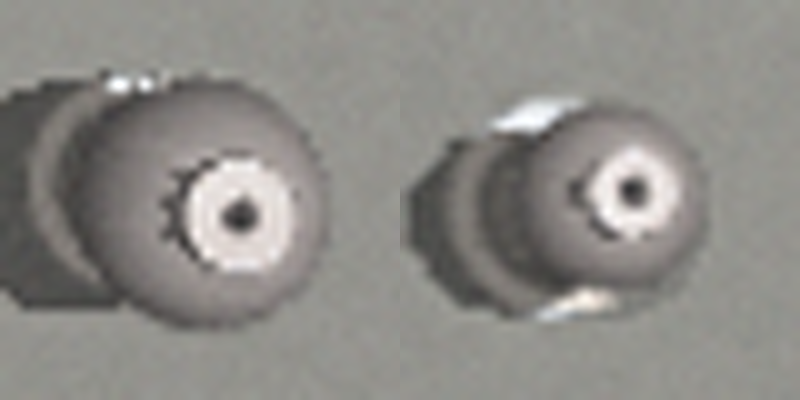

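```bash
python3 -c "
from h import *
st=sensors.sense();d=optics.read_camera('wrist')
t=optics.read_camera('top')
S=atz(t,(435+23.4-.5,234+19.2-.5),.055);B=atz(t,(471.5,336),.068);print(S,B)
for P,z,r in((S,.038,.017),(B,.044,.022)):
  c=np.array([P[0],P[1],z]);print(proj(d,P,st),proj(d,c,st),'px diam wrist',2*r*411.8/(w2c(d,st)@np.append(c,1))[2],'top',2*r*534/(w2c(t)@np.append(c,1))[2])
save(d,'w2.png')
"
```

```text
[ 0.60799547 -0.24457419  0.055     ] [ 0.46337432 -0.25842182  0.068     ]
[524.57126961 112.22566681] [511.26016667 111.63283669] px diam wrist 55.77519163871019 top 18.886107558168558
[312.86904199 256.37615601] [313.39611478 243.55520824] px diam wrist 66.61120671151265 top 24.818207515284456
```

View pics/w2.png

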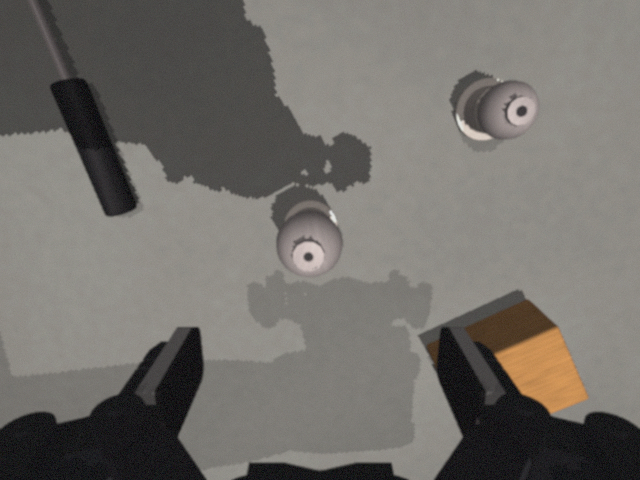

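The sizes agree: 67 px for the left ball and 56 px for the right, so the left one at (308,256) is the larger. Next I'll line up over it.

```bash
python3 -c "
from h import *
st=sensors.sense();d=optics.read_camera('wrist')
p=atz(d,(308,256.5),.068,st);print(p)
go([p[0]+.001,p[1],.044],-.505)"
```

```text
[ 0.46041893 -0.25796981  0.068     ]
t 2.05 tcp [ 0.4696 -0.2589  0.1591] F [-0.6 -0.2  0.5] w 0.0857
d_tool mm [  3.  133.8  -7.9] rotvec [-0.002 -0.002  0.001] yaw now -0.507
```

```bash
python3 -m crank '-1 0.003 0.02 -0.008 0 0 0;-1 0 0.03 0 0 0 0;-1 0 0.03 0 0 0 0;-1 0 0.005 0 0 0 0;-1 0 0 0 0 0 0'; python3 -c "
from h import *
go([.4614,-.258,.044],-.505)
st=sensors.sense();d=optics.read_camera('wrist');save(d,'w3.png');print(proj(d,[.4614,-.258,.068],st),atz(d,(320,360),.068,st))"
```

```text
time: 2.68
tcp_pos: [0.4593, -0.2636, 0.0761]
tcp_rot: [-0.357, 0.354, -0.608, 0.614]
wrist_force: [-0.3, 0.4, 1.1]
gripper_width: 0.0853
t 2.67 tcp [ 0.4593 -0.2636  0.0761] F [-0.3  0.4  1.1] w 0.0853
d_tool mm [-6.  50.8 -1.5] rotvec [-0.01  -0.012  0.002] yaw now -0.517
[320.79097618 305.84457178] [ 0.44835765 -0.28027966  0.068     ]
```

View pics/w3.png

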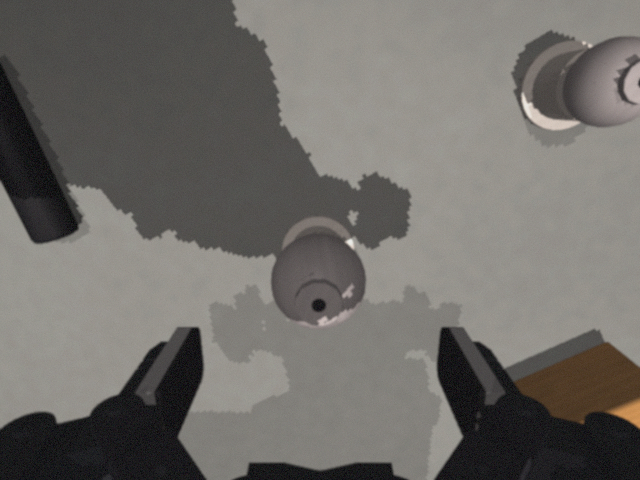

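The dot is at (319,305), within 2 px of the prediction. Now I'll descend to the ball.

```bash
python3 -m crank '-1 -0.006 0.02 -0.001 -0.01 -0.012 0;-1 0 0.02 0 0 0 0;-1 0 0.005 0 0 0 0;-1 0 0 0 0 0 0;-1 0 0 0 0 0 0'; python3 -c "
from h import *
st=sensors.sense();d=optics.read_camera('wrist');save(d,'w4.png');p=[.4612,-.258,.044];go(p,-.505);print(proj(d,[.4612,-.258,.068],st))"
```

```text
time: 3.35
tcp_pos: [0.4646, -0.2584, 0.0316]
tcp_rot: [-0.36, 0.359, -0.607, 0.61]
wrist_force: [0.7, 0.5, 0.6]
gripper_width: 0.0857
t 3.4 tcp [ 0.4647 -0.2585  0.0317] F [-0.5 -0.2 -0.3] w 0.0856
d_tool mm [ 1.3  6.4 -3.3] rotvec [-0.005  0.002  0.001] yaw now -0.503
[314.76908906 393.47362585]
```

View pics/w4.png

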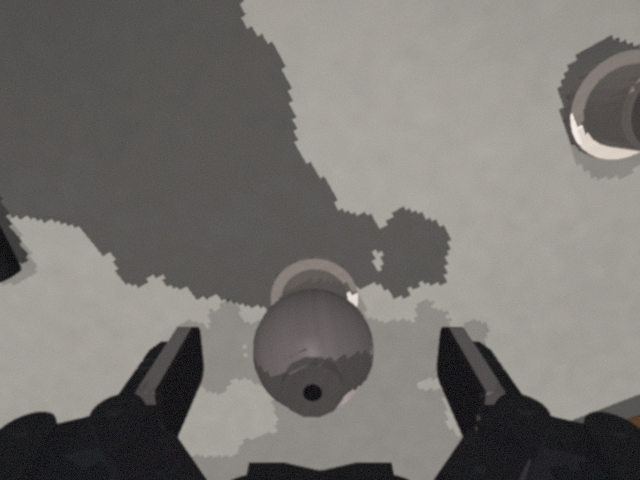

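```bash
python3 -m crank '-1 0.001 0.01 -0.0045 0 0 0;-1 0 0 0 0 0 0;-1 0 0 0 0 0 0' 40; python3 -c "
from h import *
st=sensors.sense();d=optics.read_camera('wrist');p=[.4612,-.258,.044];go(p,-.505);print(proj(d,[.4612,-.258,.068],st));save(d,'w5.png')"
```

```text
time: 3.78
tcp_pos: [0.4604, -0.2574, 0.0218]
tcp_rot: [-0.361, 0.359, -0.607, 0.611]
wrist_force: [-0.9, -0.2, -0.2]
gripper_width: 0.0854
t 3.83 tcp [ 0.4602 -0.2573  0.0217] F [ 0.5 -0.5  1. ] w 0.0855
d_tool mm [ 0.1 -3.6  1.3] rotvec [-0.006  0.002  0.001] yaw now -0.503
[329.53239141 412.99244223]
```

View pics/w5.png

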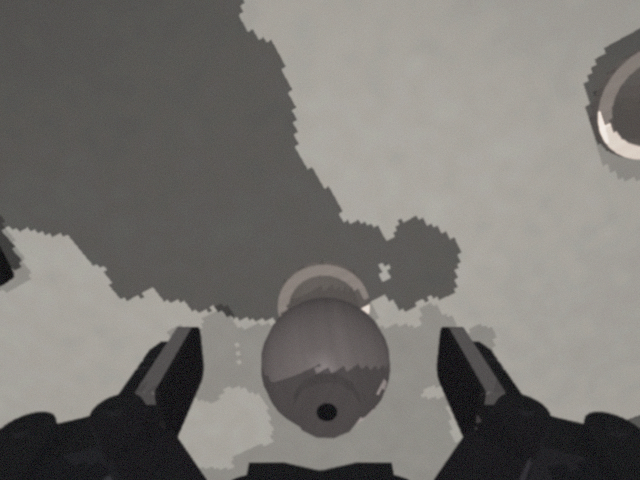

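The dot is at (326,412), so the ball is about 1 mm off centre between the jaws. I'll nudge over and close.

```bash
python3 -m crank '-1 0 0 0.001 0 0 0;0 0 0 0 0 0 0;0.3 0 0 0 0 0 0;0.6 0 0 0 0 0 0;1 0 0 0 0 0 0;1 0 0 0 0 0 0;1 0 0 0 0 0 0' 40; python3 -c "
from h import *
st=sensors.sense();d=optics.read_camera('wrist');p=[.4612,-.258,.044];go(p,-.505);print(proj(d,[.4612,-.258,.068],st));save(d,'w6.png')"
```

```text
time: 4.7
tcp_pos: [0.462, -0.2583, 0.0224]
tcp_rot: [-0.361, 0.359, -0.606, 0.611]
wrist_force: [0.7, -1.2, 1.1]
gripper_width: 0.0422
t 4.75 tcp [ 0.462  -0.2583  0.0225] F [ 0.4 -0.8  0.1] w 0.0421
d_tool mm [ 0.1 -2.8 -0.9] rotvec [-0.008  0.002  0.001] yaw now -0.503
[323.18606094 411.35655097]
```

View pics/w6.png

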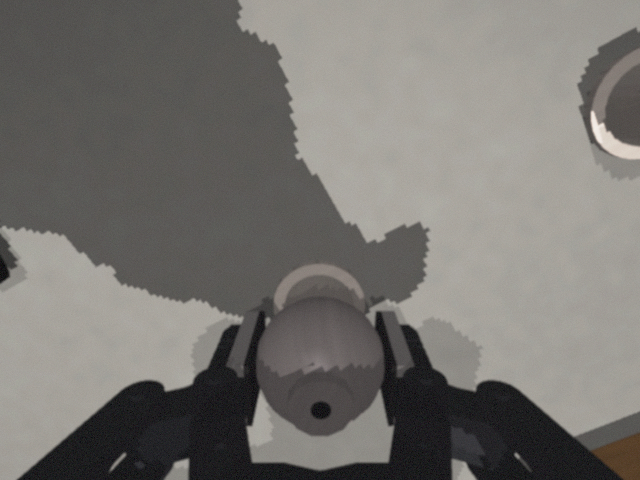

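```bash
python3 -m crank '1 0 -0.01 0 0 0 0;1 0 -0.02 0 0 0 0;1 0 -0.03 0 0 0 0;1 0 -0.04 0 0 0 0;1 0 -0.05 0 0 0 0;1 0 -0.04 0 0 0 0;1 0 -0.01 0 0 0 0;1 0 0 0 0 0 0' 40; python3 -c "
from h import *
st=sensors.sense();d=optics.read_camera('wrist');save(d,'w7.png')
go([.4925,.268,.25],-.505)"
```

```text
time: 5.75
tcp_pos: [0.4558, -0.2545, 0.2245]
tcp_rot: [0.358, -0.362, 0.611, -0.606]
wrist_force: [-0.5, 0.2, -3.6]
gripper_width: 0.0425
t 5.8 tcp [ 0.4555 -0.2544  0.2239] F [-0.2  0.3 -2.6] w 0.0424
d_tool mm [-475.4   -5.9 -219.6] rotvec [0.009 0.002 0.001] yaw now -0.503
```

View pics/w7.png

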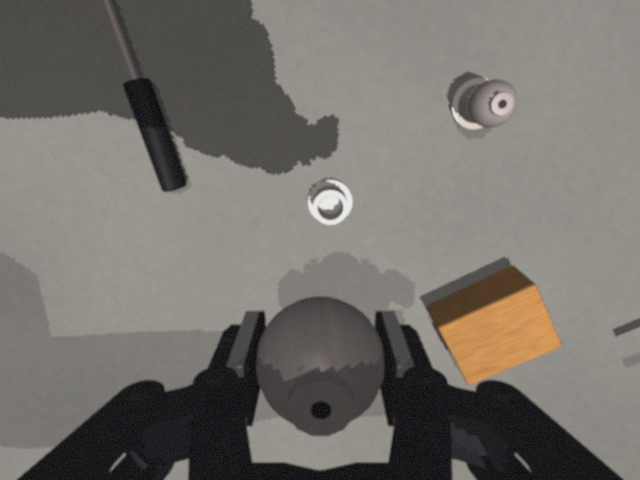

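The ball is held and the dot hasn't moved in the picture, at (320,409). Next I'll carry it toward the hub.

```bash
python3 -m crank '1 -0.025 0 -0.012 0 0 0;1 -0.045 0 -0.021 0 0 0;1 -0.048 0 -0.022 0 0 0;1 -0.048 0 -0.022 0 0 0;1 -0.048 0 -0.022 0 0 0;1 -0.048 0 -0.022 0 0 0;1 -0.048 0 -0.022 0 0 0;1 -0.045 0 -0.02 0 0 0;1 -0.03 0 -0.015 0 0 0;1 0 0 0 0 0 0'; python3 -c "
from h import *
st=sensors.sense();d=optics.read_camera('wrist');save(d,'w8.png')
go([.4925,.268,.25],-.505);print(proj(d,[.4925,.268,.024],st))"
```

```text
time: 7.05
tcp_pos: [0.4748, 0.1808, 0.2005]
tcp_rot: [0.344, -0.373, 0.619, -0.599]
wrist_force: [0.8, -0.6, -3.7]
gripper_width: 0.0416
t 7.1 tcp [0.4744 0.1796 0.2003] F [ 0.2 -0.2 -2.8] w 0.0418
d_tool mm [-85.3 -31.7 -28.7] rotvec [ 0.046 -0.003  0.023] yaw now -0.509
[295.77907105  96.25879814]
```

View pics/w8.png

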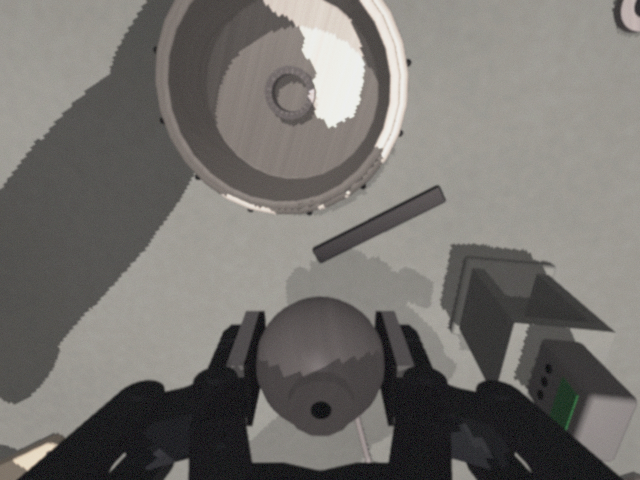

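The wrist view shows the seat ring at about (291,95), close to the prediction. I'll level the tool and go above it.

```bash
python3 -m crank '1 -0.012 0 -0.006 0.046 -0.003 0.023;1 -0.03 -0.01 -0.01 0 0 0;1 -0.03 -0.005 -0.01 0 0 0;1 -0.01 0 0 0 0 0;1 0 0 0 0 0 0'; python3 -c "
from h import *
st=sensors.sense();d=optics.read_camera('wrist');save(d,'w9.png')
go([.4925,.268,.25],-.505);print(proj(d,[.4925,.268,.024],st))"
```

```text
time: 7.72
tcp_pos: [0.4884, 0.2575, 0.2073]
tcp_rot: [-0.351, 0.363, -0.61, 0.611]
wrist_force: [0.4, -0.8, -2.9]
gripper_width: 0.0418
t 7.78 tcp [0.4881 0.2571 0.2073] F [ 0.2 -0.8 -3.1] w 0.0421
d_tool mm [-11.2 -24.2  -1.7] rotvec [ 0.007 -0.009  0.016] yaw now -0.514
[321.01546868 195.59264061]
```

View pics/w9.png

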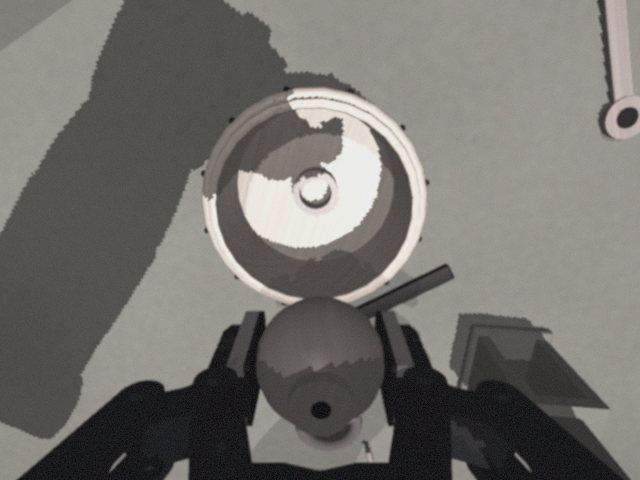

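```bash
python3 -c "
from h import *
st=sensors.sense();d=optics.read_camera('wrist');save(d,'w9c.png',(270,150,90,80),8)
print(st['tcp_pos'],st['time'])"
```

```text
[0.48810809 0.25713474 0.20725012] 7.775
```

View pics/w9c.png

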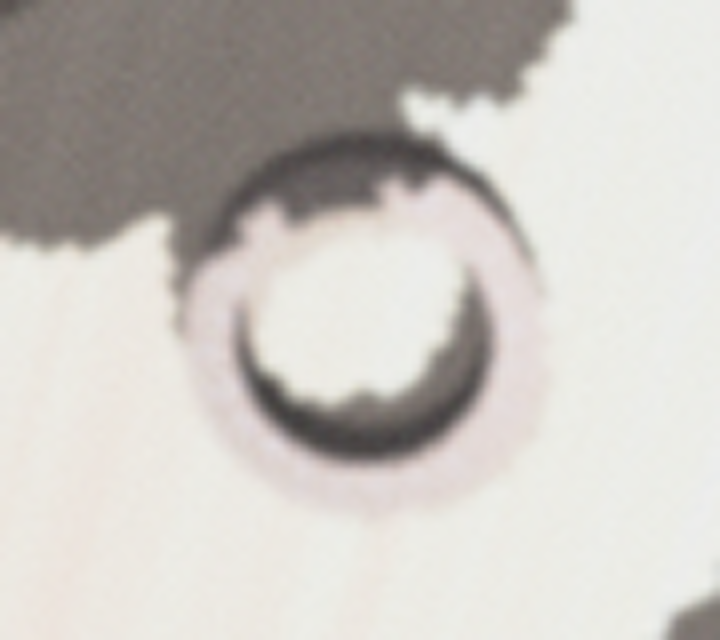

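```bash
python3 -c "
from h import *
st=sensors.sense();d=optics.read_camera('wrist')
p=atz(d,(315.4,191.4),.024,st);print(p)
D=atz(d,(320.5,409.5),.250-.0215+.0245-.022,st);print('held dot xy approx',atz(d,(320.5,409.5),st['tcp_pos'][2]+.0455,st))
go([p[0],p[1],.25],-.505)"
```

```text
[0.48989887 0.27267034 0.024     ]
held dot xy approx [0.48776441 0.2585358  0.25305595]
t 7.88 tcp [0.4882 0.2572 0.2079] F [ 0.3  0.2 -3.3] w 0.0424
d_tool mm [-14.  -23.6  -6.3] rotvec [ 0.006 -0.009  0.015] yaw now -0.514
```

```bash
python3 -m crank '1 -0.014 0.005 -0.006 0.006 -0.009 0.015;1 0 0.025 0 0 0 0;1 0 0.03 0 0 0 0;1 0 0.01 0 0 0 0;1 0 0 0 0 0 0'; python3 -c "
from h import *
st=sensors.sense();d=optics.read_camera('wrist');save(d,'w10.png')
go([.490,.2725,.0635],-.505);print(proj(d,[.490,.2725,.024],st))"
```

```text
time: 8.5
tcp_pos: [0.4904, 0.2734, 0.1365]
tcp_rot: [0.361, -0.357, 0.61, -0.609]
wrist_force: [-0.4, -0.0, -3.6]
gripper_width: 0.0419
t 8.55 tcp [0.4906 0.2735 0.137 ] F [-0.2  0.1 -2.8] w 0.0426
d_tool mm [ 1.7 92.2 -0.2] rotvec [-0.002 -0.001 -0.006] yaw now -0.506
[321.89803153 241.90361664]
```

View pics/w10.png

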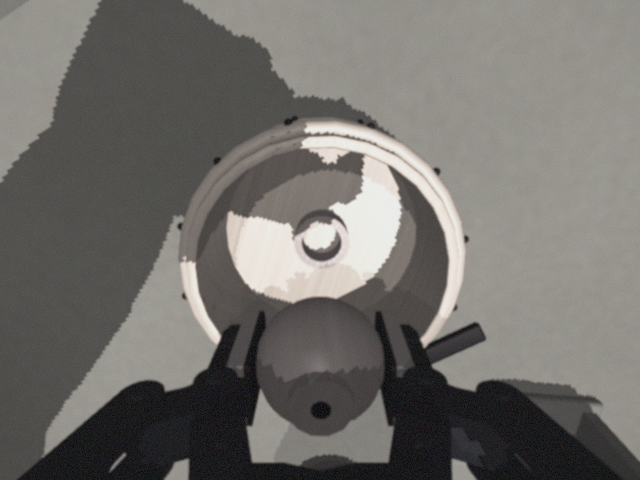

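```bash
python3 -c "
from h import *
st=sensors.sense();d=optics.read_camera('wrist');save(d,'w10c.png',(280,195,80,75),8)
for p in ((321.5,239),(321.5,240),(321.5,241)): print(atz(d,p,.024,st))
print(atz(d,(320.5,409.5),st['tcp_pos'][2]+.0455,st)); print(st['tcp_pos'])
t=optics.read_camera('top');save(t,'t10.png',(100,250,140,140),5)
s=optics.read_camera('side');save(s,'s10.png',(240,280,140,140),5)"
```

```text
[0.49098135 0.2744102  0.024     ]
[0.49064888 0.27380822 0.024     ]
[0.49031587 0.27320525 0.024     ]
[0.48951385 0.27435966 0.18248881]
[0.49061365 0.27354929 0.13698881]
```

View pics/w10c.png

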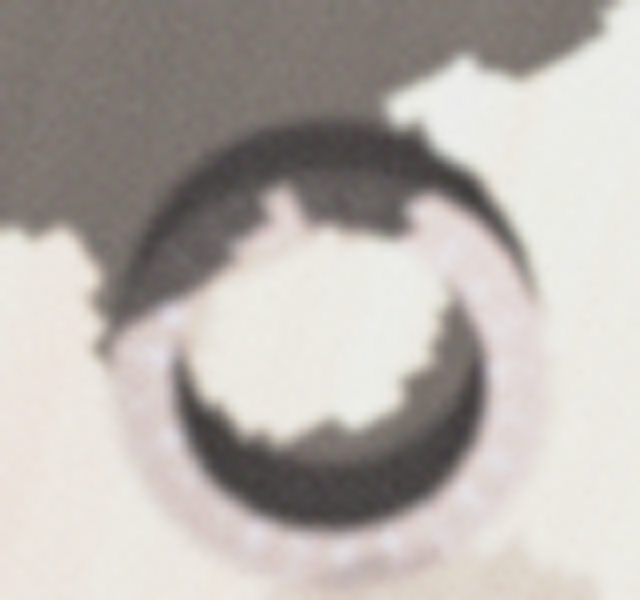

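View pics/s10.png

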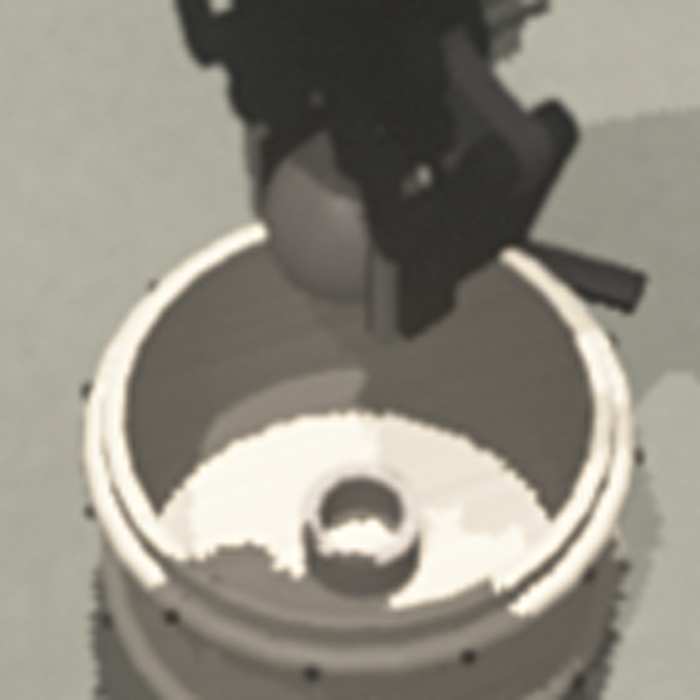

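```bash
python3 -m crank '1 0.0015 0.01 -0.0005 -0.002 0 -0.006;1 0 0.02 0 0 0 0;1 0 0.02 0 0 0 0;1 0 0.015 0 0 0 0;1 0 0 0 0 0 0'; python3 -c "
from h import *
st=sensors.sense();d=optics.read_camera('wrist');save(d,'w11.png')
go([.4897,.2727,.0402],-.505);print(proj(d,[.4897,.2727,.024],st))"
```

```text
time: 9.32
tcp_pos: [0.4924, 0.2737, 0.0726]
tcp_rot: [-0.361, 0.356, -0.609, 0.609]
wrist_force: [-0.3, -0.2, -3.6]
gripper_width: 0.0421
t 9.38 tcp [0.493  0.2741 0.0735] F [-0.3  0.2 -3.5] w 0.0422
d_tool mm [ 3.1 51.9 -2.4] rotvec [-0.005 -0.001 -0.007] yaw now -0.506
[318.63567623 283.54817303]
```

View pics/w11.png

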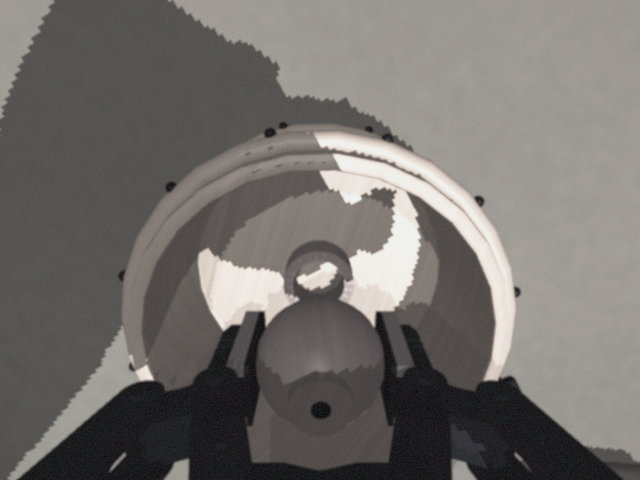

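```bash
python3 -m crank '1 0.003 0.012 -0.0025 -0.005 0 -0.007;1 0 0.015 0 0 0 0;1 0 0.01 0 0 0 0;1 0 0 0 0 0 0;1 0 0 0 0 0 0'; python3 -c "
from h import *
st=sensors.sense();d=optics.read_camera('wrist');save(d,'w12.png')
go([.4897,.2727,.0402],-.505);print(proj(d,[.4897,.2727,.024],st))"
```

```text
time: 10.0
tcp_pos: [0.4903, 0.2733, 0.0352]
tcp_rot: [0.36, -0.358, 0.609, -0.609]
wrist_force: [0.4, -0.0, -3.3]
gripper_width: 0.042
t 10.05 tcp [0.4903 0.2732 0.0352] F [-0.2  0.2 -4.1] w 0.0422
d_tool mm [ 0.7 13.7 -0.3] rotvec [-0.001 -0.001 -0.002] yaw now -0.506
[322.58314825 316.85548227]
```

View pics/w12.png

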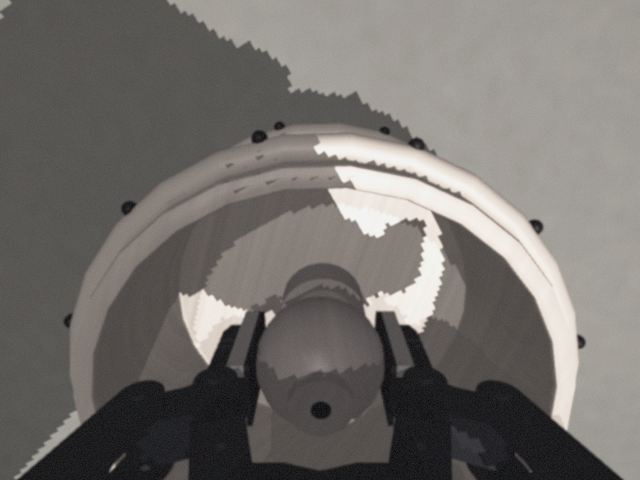

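```bash
python3 -m crank '1 0.0005 0.006 0.0003 -0.001 0 -0.002;1 0 0.003 0 0 0 0;1 0 0.001 0 0 0 0;1 0 0.001 0 0 0 0;1 0 0 0 0 0 0'; python3 -c "
from h import *
go([.4899,.2727,.0402],-.505)"
```

```text
time: 10.68
tcp_pos: [0.491, 0.273, 0.0244]
tcp_rot: [0.359, -0.358, 0.609, -0.609]
wrist_force: [0.7, -0.5, -4.0]
gripper_width: 0.0424
t 10.68 tcp [0.491  0.273  0.0244] F [ 0.7 -0.5 -4. ] w 0.0424
d_tool mm [ 0.8  2.9 -0.8] rotvec [-0.001 -0.001 -0.001] yaw now -0.506
```

```bash
python3 -m crank '1 0.0008 0.0015 -0.0007 0 0 0;1 0 0.001 0 0 0 0;1 0 0 0 0 0 0'; python3 -m crank '1 0 0.001 0 0 0 0;1 0 0 0 0 0 0'; python3 -m crank '1 0 0.001 0 0 0 0;1 0 0 0 0 0 0'
```

```text
time: 11.05
tcp_pos: [0.49, 0.2727, 0.0219]
tcp_rot: [0.359, -0.358, 0.609, -0.609]
wrist_force: [0.2, 0.0, -2.9]
gripper_width: 0.042
time: 11.3
tcp_pos: [0.4902, 0.2728, 0.0212]
tcp_rot: [-0.36, 0.358, -0.609, 0.609]
wrist_force: [-0.3, 0.0, -2.8]
gripper_width: 0.0423
time: 11.55
tcp_pos: [0.4903, 0.2728, 0.0209]
tcp_rot: [-0.36, 0.358, -0.609, 0.609]
wrist_force: [-0.8, -0.5, -0.6]
gripper_width: 0.0419
```

```bash
python3 -m crank '1 0 0.0008 0 0 0 0;1 0 0 0 0 0 0'; python3 -m crank '1 0 0.0008 0 0 0 0;1 0 0 0 0 0 0'; python3 -c "
from h import *
s=optics.read_camera('side');save(s,'s12.png',(240,280,140,140),5)"
```

```text
time: 11.8
tcp_pos: [0.4904, 0.2728, 0.0208]
tcp_rot: [-0.36, 0.358, -0.609, 0.609]
wrist_force: [-1.6, -1.6, -0.2]
gripper_width: 0.0418
time: 12.05
tcp_pos: [0.4904, 0.2728, 0.0207]
tcp_rot: [-0.36, 0.358, -0.609, 0.609]
wrist_force: [-1.3, -1.6, 1.1]
gripper_width: 0.0419
```

View pics/s12.png

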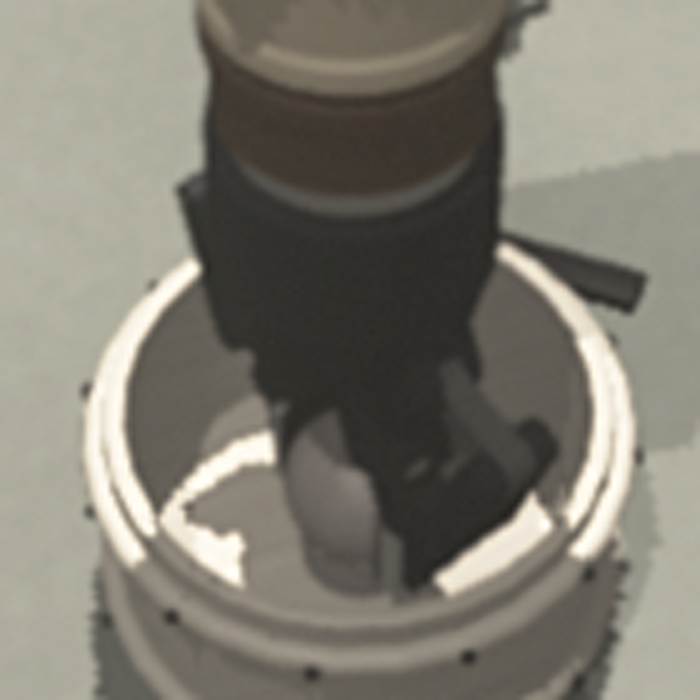

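```bash
python3 -m crank '1 0.001 0 0 0 0 0;1 0 0 0 0 0 0'; python3 -m crank '1 0.0005 0.0005 0 0 0 0;1 0 0 0 0 0 0'
```

```text
time: 12.35
tcp_pos: [0.4904, 0.2721, 0.0204]
tcp_rot: [-0.36, 0.357, -0.609, 0.609]
wrist_force: [-1.1, -1.5, 1.1]
gripper_width: 0.0421
time: 12.6
tcp_pos: [0.4905, 0.2719, 0.0203]
tcp_rot: [0.361, -0.357, 0.609, -0.609]
wrist_force: [-2.1, 0.0, 2.4]
gripper_width: 0.042
```

```bash
python3 -m crank '0 0 0 0 0 0 0;-0.1 0 0 0 0 0 0;-0.2 0 0 0 0 0 0;-0.3 0 0 0 0 0 0;-0.4 0 0 0 0 0 0;-0.5 0 0 0 0 0 0;-0.5 0 0 0 0 0 0' 20; python3 -c "
from h import *
st=sensors.sense();d=optics.read_camera('wrist');save(d,'w13.png')"
```

```text
time: 13.48
tcp_pos: [0.4911, 0.2722, 0.0196]
tcp_rot: [-0.361, 0.357, -0.609, 0.609]
wrist_force: [-0.3, 0.5, 0.8]
gripper_width: 0.0639
```

View pics/w13.png

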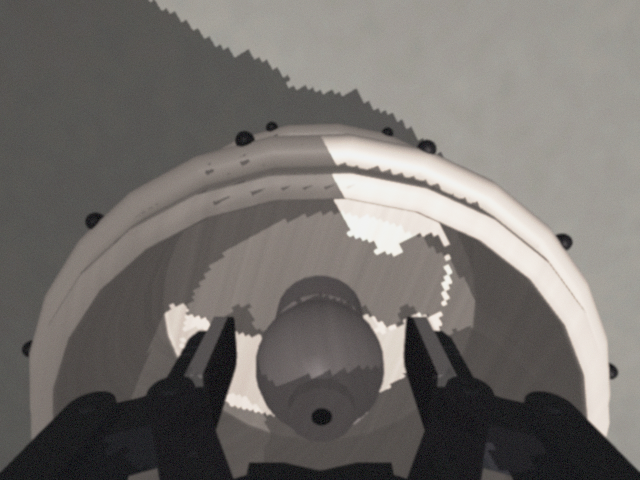

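The ball is released and sitting on the ring, with its dot at (321,417). I'll retreat straight up.

```bash
python3 -m crank '-0.5 0 -0.01 0 0 0 0;-0.5 0 -0.02 0 0 0 0;-0.5 0 -0.03 0 0 0 0;-0.5 0 -0.04 0 0 0 0;-0.5 0 -0.05 0 0 0 0;-0.7 0 -0.06 0 0 0 0;-1 0 -0.03 0 0 0 0;-1 0 0 0 0 0 0;-1 0 0 0 0 0 0'; python3 -c "
from h import *
st=sensors.sense();d=optics.read_camera('wrist');save(d,'w14.png');print(proj(d,[.4900,.2725,.0657],st))
s=optics.read_camera('side');save(s,'s14.png',(252,310,120,120),5);t=optics.read_camera('top');save(t,'t14.png')
go([.566,.0305,.24],-.59)"
```

```text
time: 14.65
tcp_pos: [0.4877, 0.2713, 0.272]
tcp_rot: [0.362, -0.356, 0.61, -0.609]
wrist_force: [-0.7, -0.1, -0.3]
gripper_width: 0.0855
[322.54825989 205.20290656]
t 14.8 tcp [0.4875 0.2711 0.2711] F [-0.4 -0.   0.2] w 0.0856
d_tool mm [172.6  48.9 185.4] rotvec [-0.001  0.083 -0.006] yaw now -0.507
```

View pics/w14.png

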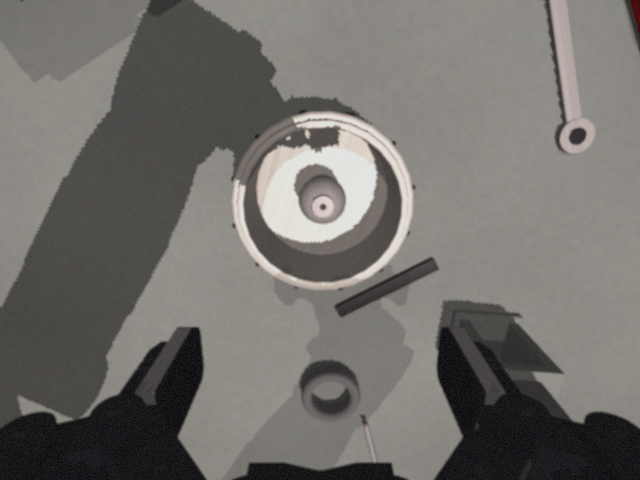

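View pics/s14.png

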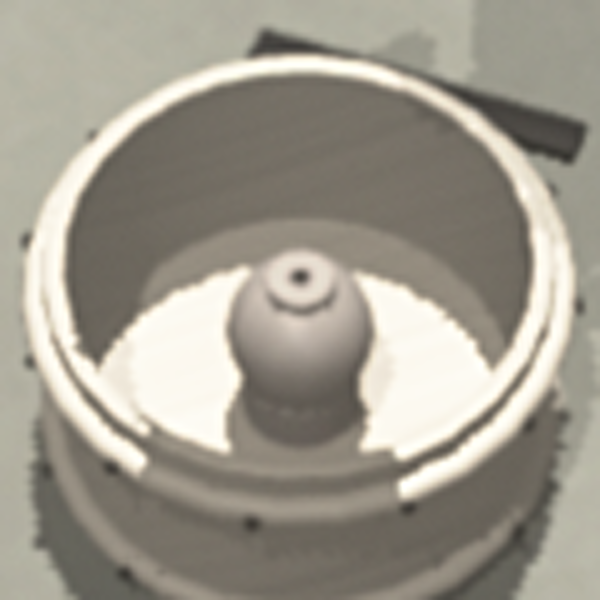

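```bash
python3 -c "
from h import *
st=sensors.sense();d=optics.read_camera('wrist');save(d,'w14c.png',(290,175,65,60),10)
s=optics.read_camera('side');t=optics.read_camera('top');save(t,'t14c.png',(140,290,60,60),10)
w=ray(d,(322.5,207),st);q=ray(s,(311.4,364.8));print(tri([w,q]),atz(d,(322.5,207),.0657,st),atz(s,(311.4,364.8),.0657))
"
```

```text
[0.48972563 0.27245464 0.07130775] [0.48874316 0.27092869 0.0657    ] [0.49164773 0.26912472 0.0657    ]
```

View pics/w14c.png

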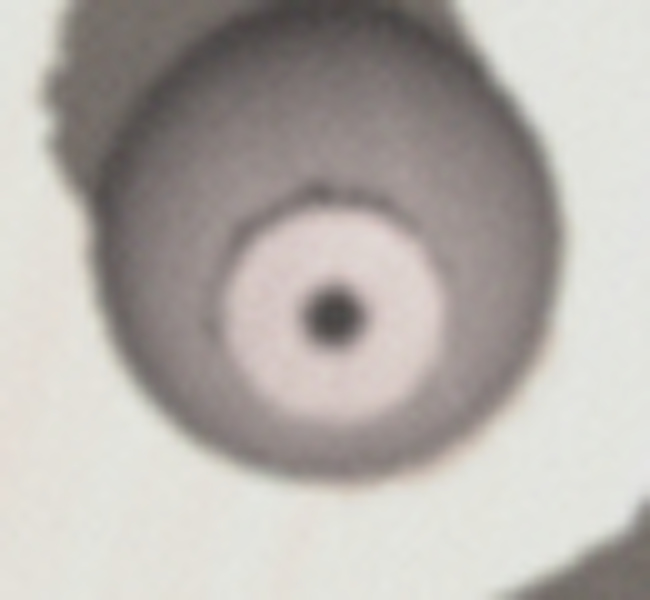

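View pics/t14c.png

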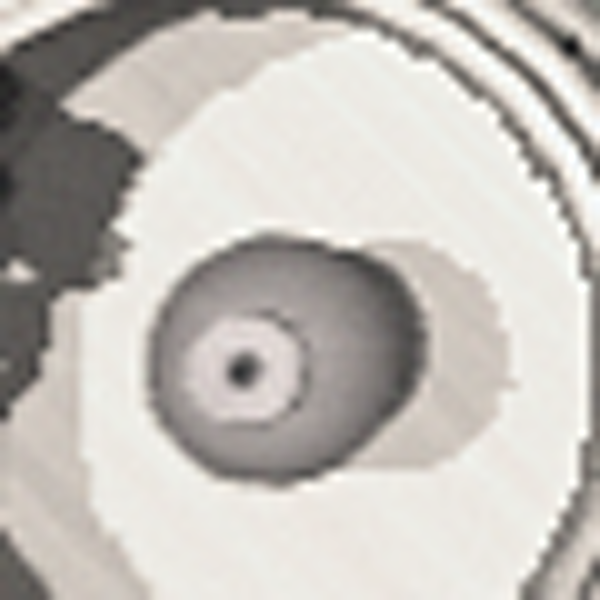

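```bash
python3 -c "
from h import *
st=sensors.sense();d=optics.read_camera('wrist');s=optics.read_camera('side');t=optics.read_camera('top')
for n,c in (('w',d),('s',s),('t',t)):
  a=proj(c,[.49,.2725,.0417],st);b=proj(c,[.49,.2725,.0657],st);print(n,a,b,b-a)
uv=[(322.9,206.1),(311.4,364.8),(140+24.35-.5,290+37.05-.5)]
for c,u in zip((d,s,t),uv): print(atz(c,u,.0657,st))
go([.566,.0305,.24],-.59)"
```

```text
w [322.49604323 199.02384495] [322.71317965 204.94747237] [0.21713642 5.92362741]
s [311.78129058 376.76317531] [311.57974628 366.98540997] [-0.2015443  -9.77776534]
t [165.66984787 326.52894973] [161.88187257 327.62010978] [-3.7879753   1.09116005]
[0.48964868 0.27152832 0.0657    ]
[0.49164773 0.26912472 0.0657    ]
[0.49172776 0.26916383 0.0657    ]
t 15.1 tcp [0.488  0.2713 0.2719] F [-0.4 -0.3 -0.5] w 0.0858
d_tool mm [173.1  49.6 185. ] rotvec [-0.002  0.083 -0.008] yaw now -0.507
```

The ball's flat faces up: the dot-to-centre offsets agree with less than about 3° of tilt. On to the gauge.

```bash
python3 -m crank '-1 0 0 0 0 0.083 0;-1 0.03 0 0.03 0 0 0;-1 0.038 0.005 0.042 0 0 0;-1 0.038 0.01 0.042 0 0 0;-1 0.038 0.01 0.042 0 0 0;-1 0.012 0 0.012 0 0 0;-1 0 0 0 0 0 0;-1 0 0 0 0 0 0'; python3 -c "
from h import *
st=sensors.sense();d=optics.read_camera('wrist');save(d,'w15.png');print(proj(d,[.566,.0305,.156],st))
go([.566,.0305,.24],-.59)"
```

```text
time: 16.1
tcp_pos: [0.5425, 0.0448, 0.2437]
tcp_rot: [0.336, -0.331, 0.625, -0.622]
wrist_force: [0.5, -0.3, 0.4]
gripper_width: 0.085
[368.34515695 251.8792021 ]
t 16.15 tcp [0.5425 0.045  0.2438] F [-0.  -0.1  0.4] w 0.0852
d_tool mm [-0.7 22.5 27.6] rotvec [-0.     0.003 -0.009] yaw now -0.587
```

View pics/w15.png

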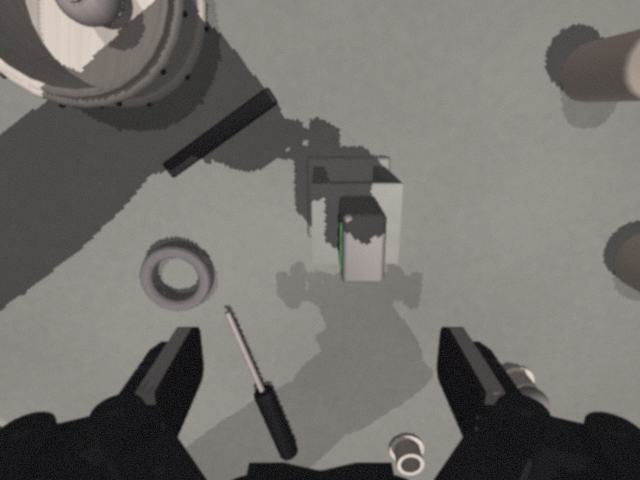

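```bash
python3 -c "
from h import *
st=sensors.sense();d=optics.read_camera('wrist');save(d,'w15c.png',(300,180,110,110),5.4)
"
```

```text
(no output)
```

View pics/w15c.png

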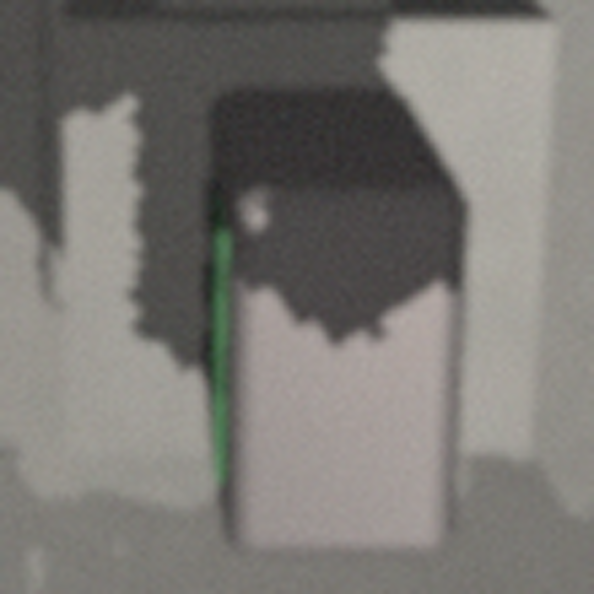

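```bash
python3 -c "
from h import *
st=sensors.sense();d=optics.read_camera('wrist')
c=[atz(d,(300+(x+.5)/5.4-.5,180+(y+.5)/5.4-.5),.156,st) for x,y in [(233,190),(462,190),(446,548),(236,550)]]
for i in range(4):
  e=c[(i+1)%4]-c[i];print(np.linalg.norm(e).round(4),np.arctan2(e[1],e[0]).round(3))
m=sum(c)/4;print(m)
go([m[0],m[1],.24],-.575)
go([m[0],m[1],.128],-.575)"
```

```text
0.0245 -0.588
0.0417 -2.151
0.0237 2.565
0.0419 1.01
[0.56457432 0.03411928 0.156     ]
t 16.25 tcp [0.5425 0.0453 0.2439] F [-0.3  0.7 -0.3] w 0.0856
d_tool mm [-2.7 22.6 24.5] rotvec [-0.001 -0.012 -0.009] yaw now -0.587
t 16.25 tcp [0.5425 0.0453 0.2439] F [-0.3  0.7 -0.3] w 0.0856
d_tool mm [ -1.8 134.6  24.4] rotvec [-0.001 -0.012 -0.009] yaw now -0.587
```

```bash
python3 -m crank '-1 -0.002 0.02 0.024 0 -0.01 -0.009;-1 0 0.03 0 0 0 0;-1 0 0.015 0 0 0 0;-1 0 0 0 0 0 0;-1 0 0 0 0 0 0'; python3 -c "
from h import *
st=sensors.sense();d=optics.read_camera('wrist');save(d,'w16.png');print(proj(d,[.5646,.0341,.156],st))
go([.5646,.0341,.131],-.577)"
```

```text
time: 16.88
tcp_pos: [0.5652, 0.0396, 0.1797]
tcp_rot: [-0.342, 0.339, -0.619, 0.621]
wrist_force: [0.1, 0.3, 0.4]
gripper_width: 0.0853
[328.16082124 311.38814803]
t 16.93 tcp [0.5653 0.0396 0.1798] F [ 0.6  0.1 -0.4] w 0.0855
d_tool mm [ 5.2 67.5  2.1] rotvec [-0.004  0.01  -0.003] yaw now -0.567
```

View pics/w16.png

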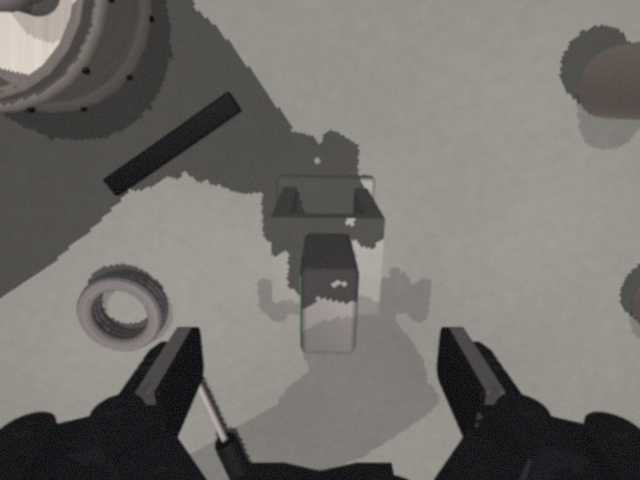

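```bash
python3 -m crank '-1 0.005 0.01 0.002 -0.004 0.01 -0.003;-1 0 0.015 0 0 0 0;-1 0 0.015 0 0 0 0;-1 0 0 0 0 0 0;-1 0 0 0 0 0 0'; python3 -c "
from h import *
st=sensors.sense();d=optics.read_camera('wrist');save(d,'w17.png');print(proj(d,[.5646,.0341,.156],st))
go([.5646,.0341,.131],-.577)"
```

```text
time: 17.55
tcp_pos: [0.5645, 0.0339, 0.1377]
tcp_rot: [-0.337, 0.337, -0.622, 0.622]
wrist_force: [0.2, 0.4, 0.4]
gripper_width: 0.0855
[323.916168   355.01669885]
t 17.6 tcp [0.5644 0.0339 0.1377] F [ 0.3  0.5 -0. ] w 0.0855
d_tool mm [-0.3 25.4  0. ] rotvec [-0.001 -0.001 -0.   ] yaw now -0.578
```

View pics/w17.png

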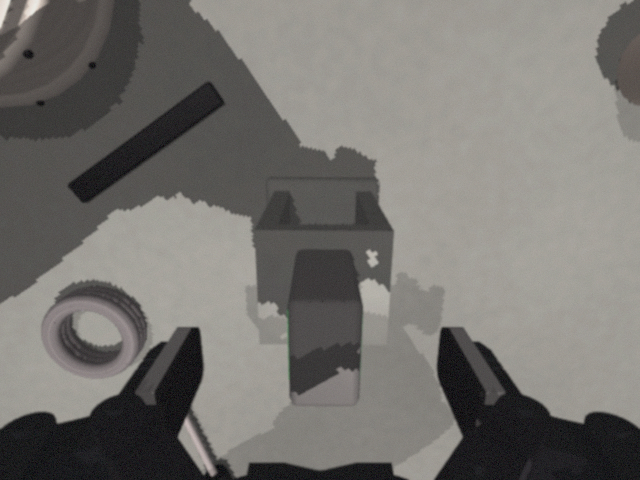

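```bash
python3 -m crank '-1 -0.001 0.012 0.0005 0 0 0;-1 0 0.012 0 0 0 0;-1 0 0 0 0 0 0;-1 0 0 0 0 0 0' 40; python3 -c "
from h import *
st=sensors.sense();d=optics.read_camera('wrist');save(d,'w18.png');print(proj(d,[.5646,.0341,.156],st))
go([.5646,.0341,.131],-.577)"
```

```text
time: 18.1
tcp_pos: [0.5658, 0.0346, 0.1123]
tcp_rot: [-0.337, 0.337, -0.621, 0.622]
wrist_force: [-0.6, 0.2, 0.4]
gripper_width: 0.0854
[322.60540034 408.98233545]
t 18.15 tcp [0.5657 0.0346 0.1123] F [ 0.4  0.3 -0.8] w 0.0856
d_tool mm [ 1.  -0.  -0.6] rotvec [-0.001 -0.001 -0.001] yaw now -0.578
```

View pics/w18.png

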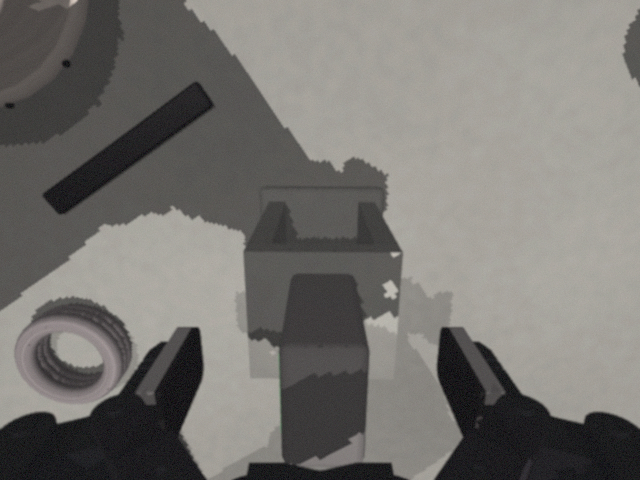

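```bash
python3 -m crank '0 0 0 0 0 0 0;0.2 0 0 0 0 0 0;0.4 0 0 0 0 0 0;0.6 0 0 0 0 0 0;1 0 0 0 0 0 0;1 0 0 0 0 0 0;1 0 0 0 0 0 0' 40; python3 -c "
from h import *
st=sensors.sense();d=optics.read_camera('wrist');save(d,'w19.png')
go([.5646,.0341,.131],-.577)"
```

```text
time: 19.02
tcp_pos: [0.5664, 0.0346, 0.1133]
tcp_rot: [-0.338, 0.336, -0.621, 0.622]
wrist_force: [-0.4, 1.0, -0.2]
gripper_width: 0.026
t 19.07 tcp [0.5664 0.0346 0.1133] F [ 0.1 -1.  -0.7] w 0.0254
d_tool mm [ 1.4  1.  -1.2] rotvec [-0.003 -0.001 -0.002] yaw now -0.578
```

View pics/w19.png

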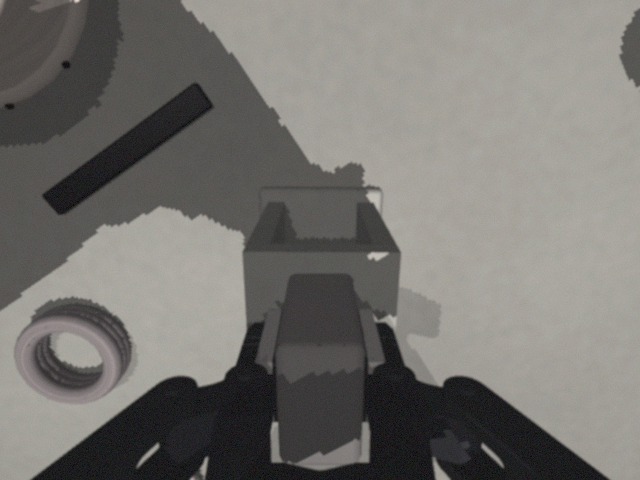

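The head is gripped at 26 mm. I'll lift slowly and watch for sideways drift.

```bash
python3 -m crank '1 0 -0.006 0 0 0 0;1 0 -0.008 0 0 0 0;1 0 -0.008 0 0 0 0;1 0 0 0 0 0 0'; python3 -c "
from h import *
go([.5660,.0346,.24],-.577)"
```

```text
time: 19.58
tcp_pos: [0.5658, 0.0346, 0.1363]
tcp_rot: [-0.337, 0.336, -0.621, 0.622]
wrist_force: [-0.2, -0.3, -2.8]
gripper_width: 0.0253
t 19.57 tcp [0.5658 0.0346 0.1363] F [-0.2 -0.3 -2.8] w 0.0253
d_tool mm [ -0.2 -85.    0.3] rotvec [-0.002 -0.001 -0.001] yaw now -0.578
```

```bash
python3 -m crank '1 0 -0.012 0 0 0 0;1 0 -0.012 0 0 0 0;1 0 -0.012 0 0 0 0;1 0 0 0 0 0 0';python3 -c "
from h import *
go([.5660,.0346,.25],-.577)"
```

```text
time: 20.08
tcp_pos: [0.5662, 0.0346, 0.1757]
tcp_rot: [-0.338, 0.336, -0.621, 0.622]
wrist_force: [0.8, 0.5, -2.3]
gripper_width: 0.0251
t 20.07 tcp [0.5662 0.0346 0.1757] F [ 0.8  0.5 -2.3] w 0.0251
d_tool mm [  0.  -55.7   0. ] rotvec [-0.003 -0.    -0.002] yaw now -0.577
```

```bash
python3 -m crank '1 0 -0.015 0 0 0 0;1 0 -0.015 0 0 0 0;1 0 -0.015 0 0 0 0;1 0 -0.02 0 0 0 0;1 0 -0.02 0 0 0 0;1 0 0 0 0 0 0';python3 -c "
from h import *
go([.49,.2715,.27],-.577)
st=sensors.sense();d=optics.read_camera('wrist');save(d,'w20.png')
for dx in (-.002,0,.002):
  T=st['tcp_pos']+rot(st)@np.array([dx,.0983,0]);print(proj(d,T,st))"
```

```text
time: 20.82
tcp_pos: [0.5654, 0.0346, 0.2661]
tcp_rot: [-0.338, 0.336, -0.621, 0.622]
wrist_force: [0.3, 0.0, -1.5]
gripper_width: 0.0255
t 20.82 tcp [0.5654 0.0346 0.2661] F [ 0.3  0.  -1.5] w 0.0255
d_tool mm [-157.3   14.6 -192.6] rotvec [-0.003 -0.    -0.002] yaw now -0.577
[322.12470758 243.60086578]
[322.11868558 246.65168131]
[322.11270174 249.68702568]
```

View pics/w20.png

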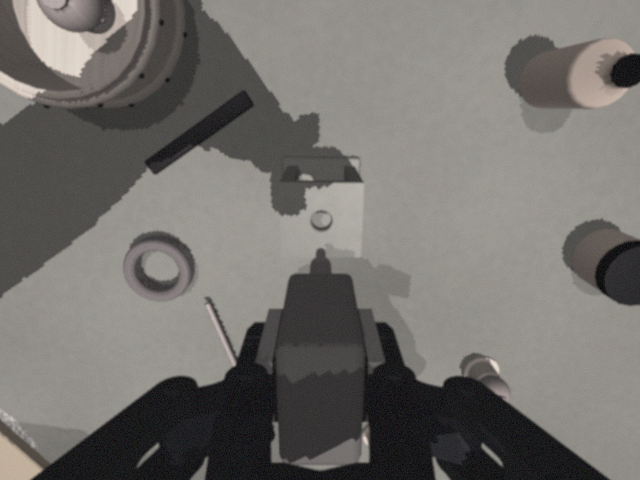

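The plunger tip is visible at about (321,250). I'll zoom in.

```bash
python3 -c "
from h import *
d=optics.read_camera('wrist');save(d,'w20c.png',(290,230,60,60),10)"
```

```text
(no output)
```

View pics/w20c.png

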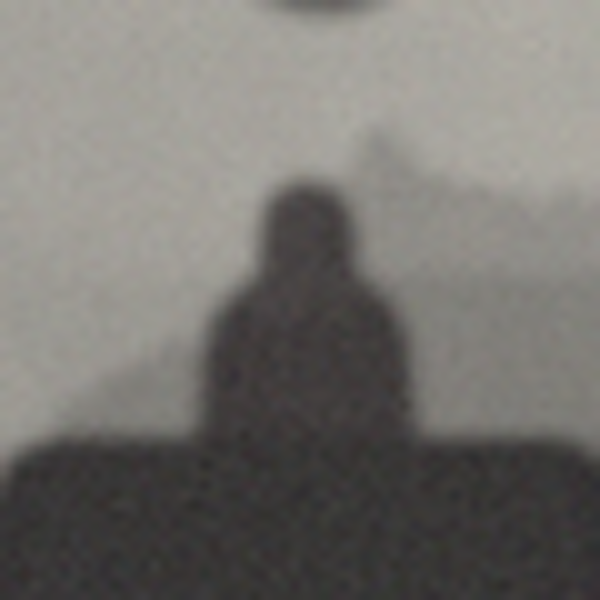

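```bash
python3 -m crank '1 -0.02 0 -0.025 0 0 0;1 -0.03 0 -0.037 0 0 0;1 -0.035 0 -0.043 0 0 0;1 -0.035 0 -0.043 0 0 0;1 -0.025 0 -0.03 0 0 0;1 -0.01 0 -0.012 0 0 0;1 0 0 0 0 0 0;1 0 0 0 0 0 0';python3 -c "
from h import *
st=sensors.sense();d=optics.read_camera('wrist');save(d,'w21.png')
off=rot(st)@np.array([.002,0,-.0011])
go([.4896-off[0],.2715-off[1],.2527],-.577)"
```

```text
time: 21.92
tcp_pos: [0.485, 0.271, 0.2538]
tcp_rot: [0.329, -0.342, 0.623, -0.622]
wrist_force: [0.3, 0.0, -2.1]
gripper_width: 0.0254
t 21.98 tcp [0.4851 0.2708 0.2538] F [ 0.6 -1.  -1.4] w 0.0257
d_tool mm [-5.3 19.7  4.7] rotvec [ 0.009 -0.006  0.015] yaw now -0.583
```

View pics/w21.png

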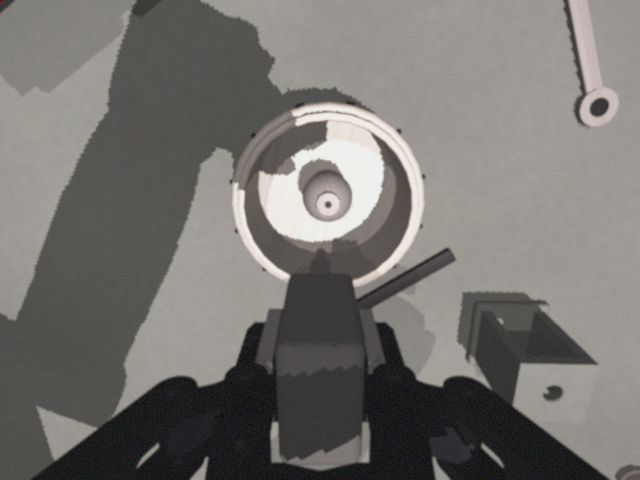

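```bash
python3 -m crank '1 -0.005 0.012 0.004 0.009 0.006 0.015;1 0 0.003 0 0 0 0;1 0 0 0 0 0 0;1 0 0 0 0 0 0';python3 -c "
from h import *
st=sensors.sense();d=optics.read_camera('wrist');save(d,'w22.png');save(d,'w22c.png',(280,180,80,90),6.5)
off=rot(st)@np.array([.002,0,-.0011])
go([.4896-off[0],.2715-off[1],.2157],-.577);print(proj(d,[.4896,.2715,.0657],st))"
```

```text
time: 22.48
tcp_pos: [0.4928, 0.2687, 0.2393]
tcp_rot: [-0.332, 0.331, -0.624, 0.625]
wrist_force: [0.5, -0.2, -2.1]
gripper_width: 0.0256
t 22.52 tcp [0.4928 0.2688 0.2394] F [ 0.3 -0.8 -1.6] w 0.0257
d_tool mm [-2.4 42.4 -3.2] rotvec [-0.001 -0.018 -0.   ] yaw now -0.595
[316.07178519 214.77913979]
```

View pics/w22c.png

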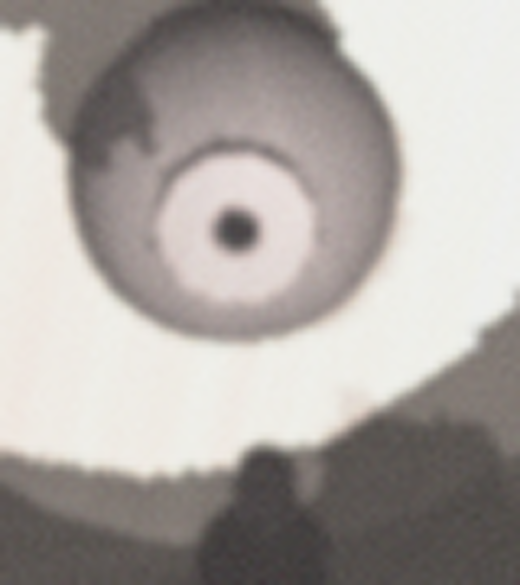

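```bash
python3 -m crank '1 -0.0024 0.01 -0.003 0 0 0;1 0 0.015 0 0 0 0;1 0 0.015 0 0 0 0;1 0 0.005 0 0 0 0;1 0 0 0 0 0 0;1 0 0 0 0 0 0';python3 -c "
from h import *
st=sensors.sense();d=optics.read_camera('wrist');save(d,'w23.png');save(d,'w23c.png',(280,190,80,90),6.5)
off=rot(st)@np.array([.002,0,-.0011])
go([.4896-off[0],.2715-off[1],.1827],-.595);print(proj(d,[.4896,.2715,.0657],st))"
```

```text
time: 23.28
tcp_pos: [0.4909, 0.273, 0.1905]
tcp_rot: [-0.331, 0.332, -0.624, 0.625]
wrist_force: [0.5, 0.2, -1.5]
gripper_width: 0.025
t 23.32 tcp [0.4909 0.273  0.1906] F [ 0.8 -0.2 -1.6] w 0.0256
d_tool mm [-0.1 26.6  0.8] rotvec [-0.     0.001  0.001] yaw now -0.594
[321.50862532 236.28605256]
```

View pics/w23c.png

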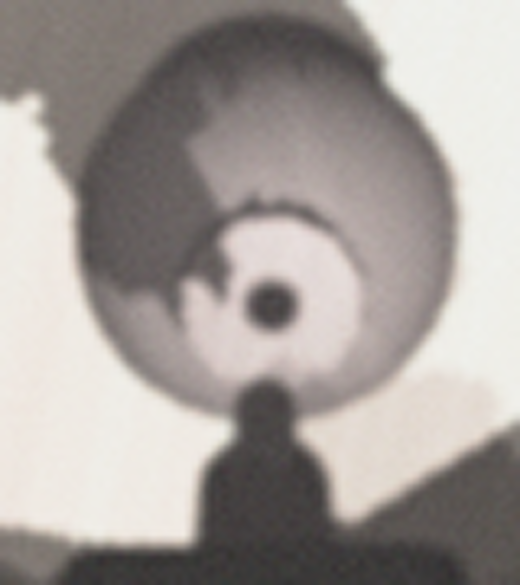

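The dot is at (321.3,236.5) and the tip outline at (320.6,248), so they're nearly aligned. I'll descend to just above the flat.

```bash
python3 -m crank '1 0 0.008 0.0005 0 0 0;1 0 0.008 0 0 0 0;1 0 0.002 0 0 0 0;1 0 0 0 0 0 0;1 0 0 0 0 0 0';python3 -c "
from h import *
st=sensors.sense();d=optics.read_camera('wrist');save(d,'w24c.png',(280,200,80,90),6.5)
off=rot(st)@np.array([.002,0,-.0011])
go([.4896-off[0],.2715-off[1],.1827],-.595);print(proj(d,[.4896,.2715,.0657],st))
s=optics.read_camera('side');save(s,'s24c.png',(252,300,120,120),5)"
```

```text
time: 23.95
tcp_pos: [0.4918, 0.2728, 0.172]
tcp_rot: [-0.332, 0.331, -0.624, 0.625]
wrist_force: [-0.4, 0.5, -1.0]
gripper_width: 0.0256
t 24.0 tcp [0.4918 0.2728 0.1721] F [ 0.6  0.2 -2. ] w 0.0255
d_tool mm [ 0.3  8.1 -0. ] rotvec [-0.001  0.001 -0.   ] yaw now -0.594
[320.14146683 245.97387798]
```

View pics/w24c.png

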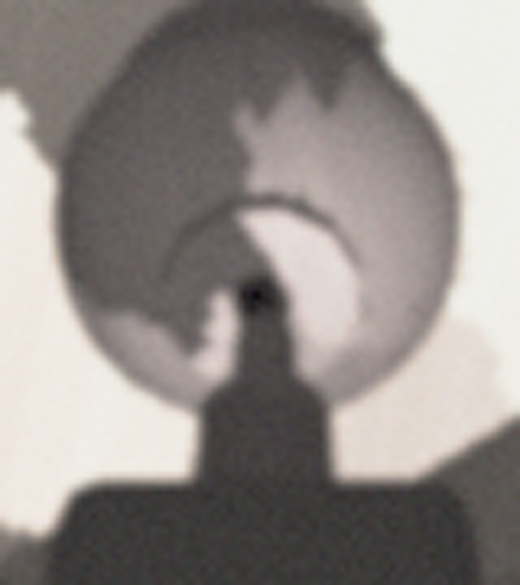

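View pics/s24c.png

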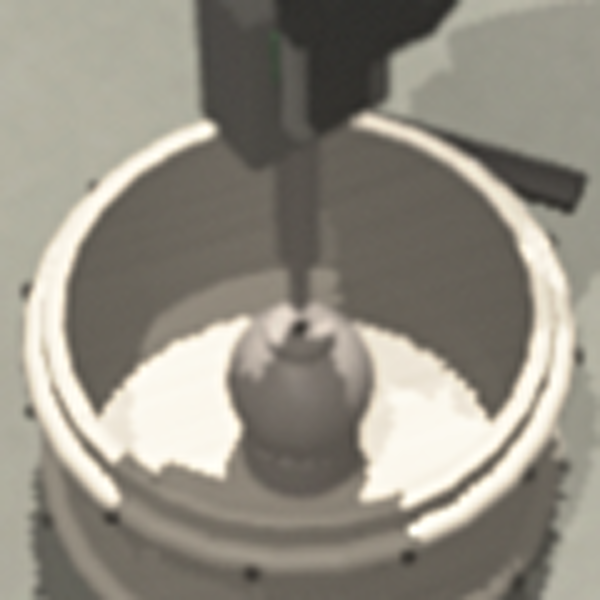

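```bash
python3 -m crank '1 0 0.003 -0.0008 0 0 0;1 0 0.002 0 0 0 0;1 0 0 0 0 0 0;1 0 0 0 0 0 0';python3 -c "
from h import *
st=sensors.sense();d=optics.read_camera('wrist');save(d,'w25c.png',(295,220,50,50),12)
off=rot(st)@np.array([.002,0,-.0011])
go([.4896-off[0],.2715-off[1],.1827],-.595);print(proj(d,[.4896,.2715,.0657],st))
s=optics.read_camera('side');save(s,'s25c.png',(290,335,45,45),13)
t=optics.read_camera('top');save(t,'t25c.png',(100,260,140,140),4)"
```

```text
time: 24.55
tcp_pos: [0.4913, 0.2734, 0.1671]
tcp_rot: [-0.332, 0.331, -0.624, 0.625]
wrist_force: [0.0, -0.1, -1.3]
gripper_width: 0.0254
t 24.6 tcp [0.4913 0.2734 0.167 ] F [ 0.  -0.2 -2.4] w 0.0257
d_tool mm [0.5 3.  0.8] rotvec [-0.002  0.001 -0.001] yaw now -0.594
[321.35178993 248.99964455]
```

View pics/w25c.png

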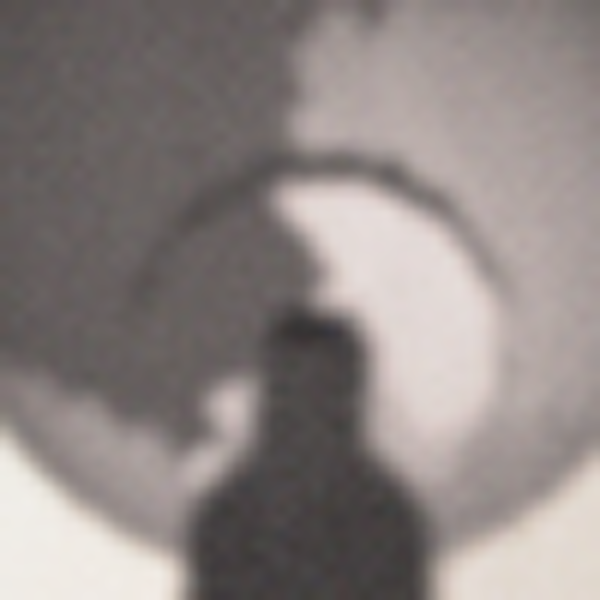

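View pics/s25c.png

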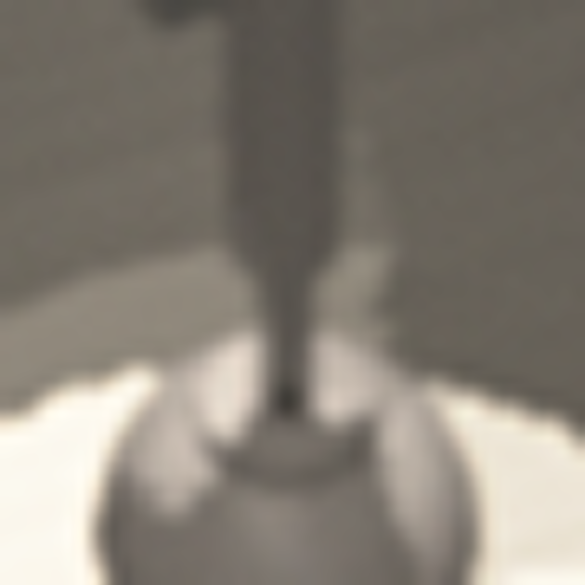

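The tip sits over the dot in both views: the wrist view puts the flat's centre at about (321,248) with the tip in line. Now I'll press down in small steps.

```bash
python3 -m crank '1 0.0003 0.002 0.0004 -0.002 0 0;1 0 0.0015 0 0 0 0;1 0 0 0 0 0 0;1 0 0 0 0 0 0';python3 -m crank '1 0 0.001 0 0 0 0;1 0 0.001 0 0 0 0;1 0 0 0 0 0 0;1 0 0 0 0 0 0';python3 -c "
from h import *
go([.4910,.2733,.157+.0187],-.594)
d=optics.read_camera('wrist');save(d,'w26c.png',(280,210,80,80),7)
s=optics.read_camera('side');save(s,'s26c.png',(290,335,45,45),13)"
```

```text
time: 25.2
tcp_pos: [0.4916, 0.273, 0.1634]
tcp_rot: [0.332, -0.331, 0.625, -0.624]
wrist_force: [0.1, 0.1, -2.1]
gripper_width: 0.0258
time: 25.7
tcp_pos: [0.4917, 0.273, 0.1618]
tcp_rot: [0.332, -0.331, 0.625, -0.624]
wrist_force: [0.0, -0.6, -1.0]
gripper_width: 0.0256
t 25.7 tcp [0.4917 0.273  0.1618] F [ 0.  -0.6 -1. ] w 0.0256
d_tool mm [ 0.2  4.8 -0.8] rotvec [ 0.    -0.    -0.002] yaw now -0.594
```

View pics/w26c.png

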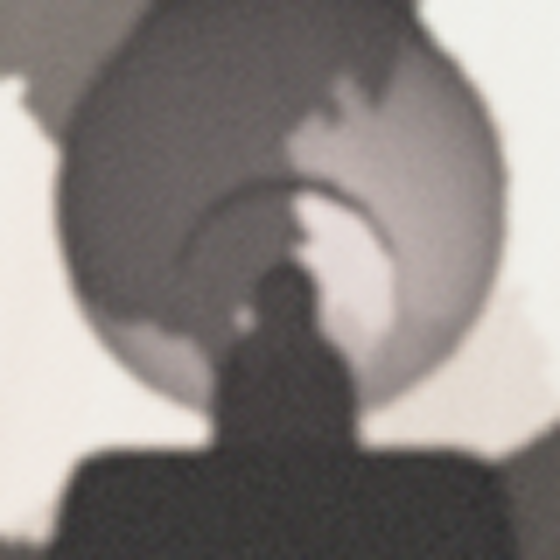

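View pics/s26c.png

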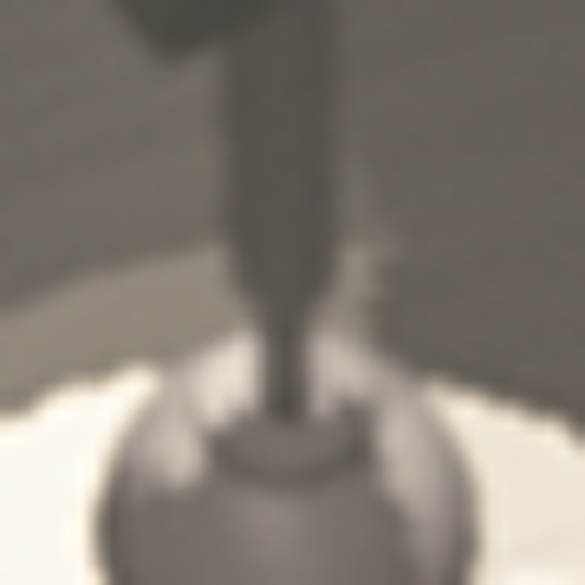

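```bash
python3 -m crank '1 0.0003 0.0015 0 0 0 0;1 0 0.0015 0 0 0 0;1 0 0 0 0 0 0;1 0 0 0 0 0 0';python3 -m crank '1 0 0.001 0 0 0 0;1 0 0.001 0 0 0 0;1 0 0 0 0 0 0;1 0 0 0 0 0 0';python3 -c "
from h import *
go([.4910,.2733,.157+.0187],-.594)
F=[]
for i in range(8):
  optics.read_camera('wrist');F.append(sensors.sense()['wrist_force'])
print(np.mean(F,0))
d=optics.read_camera('wrist');save(d,'w27c.png',(280,210,80,80),7)
s=optics.read_camera('side');save(s,'s27c.png',(290,335,45,45),13)"
```

```text
time: 26.3
tcp_pos: [0.4918, 0.273, 0.1591]
tcp_rot: [0.333, -0.331, 0.625, -0.624]
wrist_force: [0.2, -0.2, 0.5]
gripper_width: 0.0256
time: 26.8
tcp_pos: [0.4919, 0.273, 0.1573]
tcp_rot: [0.333, -0.331, 0.625, -0.624]
wrist_force: [-0.8, -0.2, 0.5]
gripper_width: 0.0254
t 26.8 tcp [0.4919 0.273  0.1573] F [-0.8 -0.2  0.5] w 0.0254
d_tool mm [ 0.3  0.3 -0.9] rotvec [-0.    -0.    -0.003] yaw now -0.594
[-0.5577307  -0.63590074  0.80613709]
```

View pics/w27c.png

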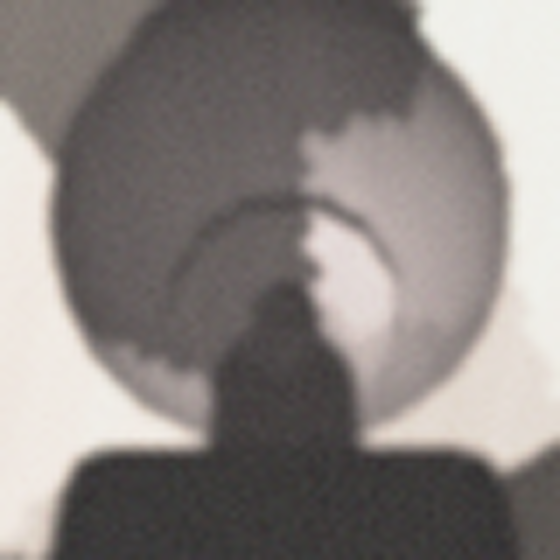

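View pics/s27c.png

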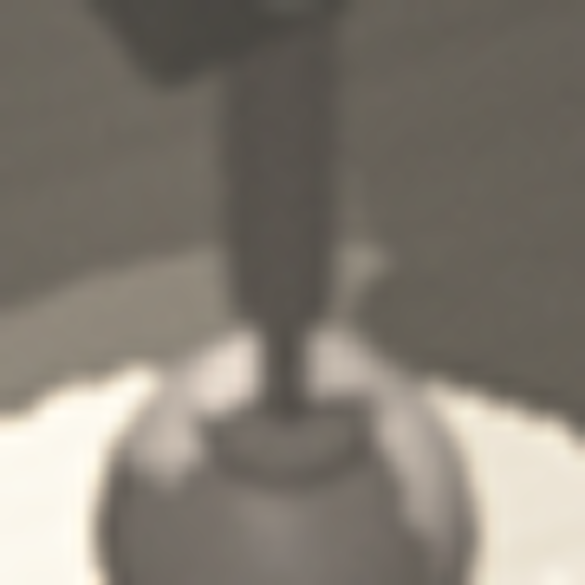

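```bash
python3 -m crank '1 0 0.0006 0 0 0 0;1 0 0 0 0 0 0;1 0 0 0 0 0 0';python3 -c "
from h import *
go([.4910,.2733,.157+.0187],-.594)
F=[]
for i in range(25):
  optics.read_camera('wrist');F.append(sensors.sense()['wrist_force'])
print(np.mean(F,0),np.std(F,0)/5)
go([.4910,.2733,.157+.0187],-.594)
s=optics.read_camera('side');save(s,'s28.png',(240,270,140,140),4.2)
for z in (.0657,sensors.sense()['tcp_pos'][2]-.0733): print(proj(s,[.490,.2722,z]))
t=optics.read_camera('top');save(t,'t28.png')
print(rot(sensors.sense())[:,1])"
```

```text
time: 27.68
tcp_pos: [0.4919, 0.2731, 0.1567]
tcp_rot: [0.333, -0.331, 0.625, -0.624]
wrist_force: [-0.3, -1.6, 1.7]
gripper_width: 0.0255
t 27.68 tcp [0.4919 0.2731 0.1567] F [-0.3 -1.6  1.7] w 0.0255
d_tool mm [ 0.3 -0.3 -0.9] rotvec [-0.    -0.    -0.003] yaw now -0.594
[-0.60196339 -0.13956739  1.22589355] [0.07760293 0.07454052 0.09423625]
t 28.93 tcp [0.4919 0.2731 0.1567] F [-0.5 -0.7  1. ] w 0.0254
d_tool mm [ 0.3 -0.3 -0.9] rotvec [-0.    -0.    -0.003] yaw now -0.594
[311.65927099 366.82196348]
[311.50567949 359.27811341]
[ 0.00206076  0.00248715 -0.99999478]
```

View pics/s28.png

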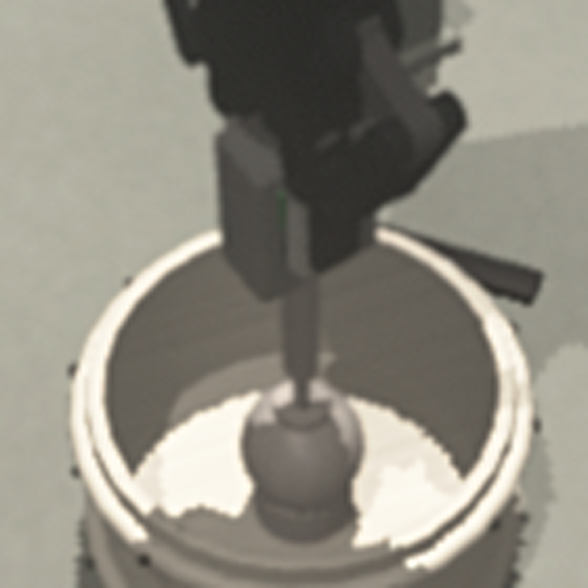

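View pics/t28.png

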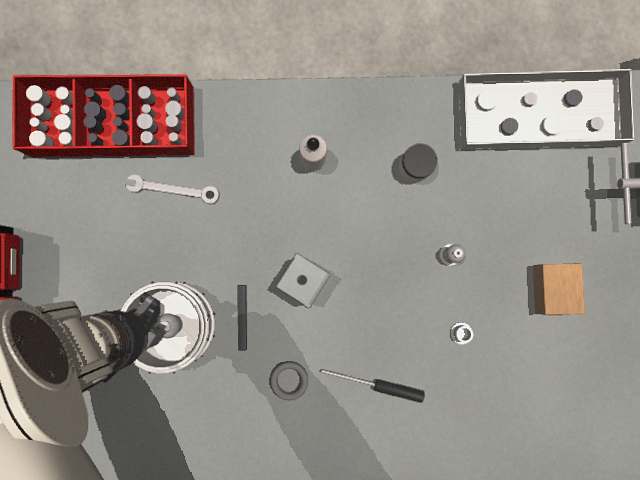

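The mean vertical force is +1.2 N, against about −1.8 N when the gauge hung free. That is about 3.0 N on the plunger, which is half way; the height readings give 7.3 mm in. The arm is steady, the gauge is upright, and the top view shows the bystanders unmoved, so I'm handing in.

```bash
python3 -c "
from station import arm
print(arm.close_job())"
```

```text
the job is handed in; nothing more can be done
None
```

I set the larger ball on the seat ring with its flat up and let it go. Then I took the gauge out of its holder and pressed its tip on the black dot, about half way in. I handed in at about 29 s with the gauge still held there.

**Last checks:**
- **Plunger:** about 3.0 N by averaged force, which is half way. The height readings gave about 7.3 mm of 14 mm, using the nominal sizes.
- **Gauge:** the tool is about 0.2° off vertical. The tip is on the dot to within about 1 mm, judged from the wrist and side pictures; the tip hides the dot, so this could not be seen directly.
- **Ball:** its tilt is under about 3°, judged from pictures taken before I pressed.
- **Surroundings:** the stem is clear of the shell wall, and the other objects look unmoved in the last top picture.

**Disagreement:** the top and side cameras put the dot about 3 mm away from where the wrist camera did. I used the wrist camera, because it sees the tip and the dot together.

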